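# Sort the clay tools into the tool drawer

### The arm

A 6-joint arm with a two-finger parallel gripper is mounted at the origin on the work surface. World frame = base frame: x ahead of the robot, y to its left, z up, the work surface at z = 0. Lengths are in m, angles in rad, forces in N, time in s.
With the tool pointing down it reaches from about 0.25 to 0.725 m from the base axis. Payload 4 kg.
Tool frame: the origin (TCP) lies at the very end of the fingers, on their centre line; the grasp point (between the pads) lies 19 mm behind it; z points along the fingers, y is the line along which they close (so a half turn about z gives the same grasp; the last joint's range is limited). The gripper opens to 85 mm and grips with 20 to 120 N. Pads are 22 mm wide; open, the fingers measure 114 mm over their backs; the gripper's body (76 mm by 85 mm) begins 54 mm behind the grasp point. The pads swing forward as they close: fully open they stand 13 mm farther back than shut.
Start: joints at [-1.153, 0.241, 0.005, 1.335, 0, 1.571], TCP at [0.203, -0.457, 0.231] pointing down, gripper open.
Joint ranges: [-2.72, 2.72], [-1.05, 1.87], [-1.09, 1.28], [-1.99, 2.15], [-1.42, 1.44], [-3.14, 3.14]. Speed limits (rad/s): [2.79, 2.79, 3.14, 3.14, 3.14, 3.14].

### API

Orientations are given as a unit quaternion [x, y, z, w].
In Python, from workcell import monitor, viewer, job gives the robot as it stands.
- The arm moves only by the tool arm_command, never from a script. Its argument "increments" is a list of rows, each an object of numbers: "dx", "dy", "dz": the shift along the tool's x, y, z in cm; "wx", "wy", "wz": the turn, a rotation vector about the tool's x, y, z in rad; "grip": the finger opening in cm, from 0 to 8.54. In form: [{"dx": .., "dy": .., "dz": .., "wx": .., "wy": .., "wz": .., "grip": ..}, ...]. A call has 1 to 10 rows; each row is the pose to reach, as a shift and turn from the pose commanded when the call began, along the tool's axes at that moment; what a row does not reach only later rows make up. A row lasts 1/10 s, in which the tool goes at most 50 mm and 8.59 degrees, less where a joint would pass 70% of its speed; a pose out of reach is approached as far as the arm can. A call with a gripper value outside its range is refused whole. The fingers move at their own pace and stop on an object; the grip force is fixed at half the most. Time passes only in rows, so rows that repeat a pose let the fingers close. It gives the time, the measured TCP pose, the force, the opening and the grip force at its end, in the units of the state.
- monitor.get_obs(): the state, without advancing time (a new reading comes with each control period).
- viewer.camera(name): name is "scene" or "top" or "wrist"; returns (picture, depth): 420x560x3 uint8, red, green, blue; 420x560 float32, m along the optical axis (not along the pixel's ray), 0 where there is no reading.
- viewer.get_calibration(name): a dict with "fovy" (degrees; the focal length in pixels is half the picture's height over the tangent of half this angle, whatever the lens; pixels are square), "cx", "cy" (the principal point, pixels), "view" (4x4, takes a point from world to camera coordinates). Camera axes: x right, y up, looking along -z (the intrinsics and any distortion apply to the point x, -y, -z); pixel columns grow to the right and rows downward; lengths in m; the calibration is good to about 2 mm. A picture is of the moment at which its call begins: read the wrist's pose just before it. get_calibration takes no time and is no camera call; for the wrist camera it gives the pose at the moment of the call.
- job.job_done(): hands the job in; it is judged then, once.
The state is a dict: "clock": time; "joint_pos": joint angles; "joint_vel": joint speeds; "tau": joint torques, N m; "eef_pos": TCP position; "tool_rot": TCP orientation; "ft_force": force on the tool from outside, world axes, zero at the start; "ft_torque": the same for the moment, N m; "grip_width": finger opening in m; "grasp_force": force on a finger pad.
Only numpy, scipy, OpenCV 4.12 (cv2) and the standard library are available. Lean on these libraries where they do the work, as an engineer would, in place of code of your own. Each camera call takes 0.05 s, during which the arm holds its last target. There are 200 camera calls.

### The job

Pull the drawer of the low tool chest out to its stop and tidy the three clay tools from the bench into its two compartments, sorted by kind: the loop tool beside the loop tool that is already in the drawer, the two flat ribs beside the rib that is already there (handle colours do not matter). Lay each tool down inside its compartment, below the drawer's rim, rather than dropping it from above, and leave the drawer fully out. Do not shift the cup, the jar or the bowl.

Things in the scene. Friction and masses are not known exactly. Their poses are not given: they have to be found in the camera images.
- chest: Low grey tool chest with a cork top and brass corners, fixed to the bench: 240 mm deep (x), 300 mm wide (y), 100 mm high. Origin: centre of its underside; its drawer front looks along its own -x, towards the robot's side.
- drawer (a joint): How far the chest's only drawer is pulled out, m: 0 shut, 0.16 at its stop; starts at 0 to 0.02. It slides along the chest's -x, with about 2.5 N of friction and light damping, and stays where it is left.
- drawer_handle (a point): Middle of the dark bar handle (120 mm long, parallel to the drawer front, 10 mm thick), 44 mm out from the wooden front, 22 mm below the chest's top (78 mm above the bench). Moves with the drawer; axes as the chest's. Can be pinched from above with the fingers opened about 35 mm, one finger between bar and front.
- drawer_mid (a point): Point on the drawer's inner floor (30 mm above the bench), mid-width. Moves with the drawer; axes as the chest's. The wooden front's inner face is 79 mm away towards -x; with the drawer fully out the chest's front is 73 mm away towards +x. An 8 mm divider along y = 0 parts two compartments, each 134 mm wide (|y| 4 to 138 mm). Walls and divider rise 45 mm from the floor, the front 62 mm.
- loop_home: Loop tool with red handle that already lies in the drawer, near the outer side of one compartment: this is the compartment for loop tools; lying flat, its long axis along its x; 124 mm long over both ends: a handle 70 x 16 mm and 14 mm high in the middle, and at each end a flat steel wire loop 27 mm wide. Origin: centre of its underside. About 40 g (varies).
- rib_home: Terracotta-coloured rib that already lies in the drawer, near the outer side of the other compartment: this is the compartment for ribs; a flat rigid plastic bar with round ends and a small dark spot, lying flat, long axis along its x; 96 mm long, 36 mm wide, 10 mm thick. Origin: centre of its underside. About 40 g (varies).
- loop: Loop tool with blue handle, on the bench; lying flat, its long axis along its x; 124 mm long over both ends: a handle 70 x 16 mm and 14 mm high in the middle, and at each end a flat steel wire loop 27 mm wide. Origin: centre of its underside. About 40 g (varies).
- rib_a: Yellow rib, on the bench: a flat rigid plastic bar with round ends and a small dark spot, lying flat, long axis along its x; 96 mm long, 36 mm wide, 10 mm thick. Origin: centre of its underside. About 40 g (varies).
- rib_b: Green rib, on the bench: a flat rigid plastic bar with round ends and a small dark spot, lying flat, long axis along its x; 96 mm long, 36 mm wide, 10 mm thick. Origin: centre of its underside. About 40 g (varies).
- cup: Terracotta cup, 72 mm across the rim, 80 mm high. Bystander: leave it standing where it is. Origin: centre of its underside.
- jar: Closed blue glaze jar with white cap, 60 mm across, 90 mm high. Bystander: leave it standing where it is. Origin: centre of its underside.
- bowl: Steel bowl, 100 mm across the rim, 50 mm high. Bystander: leave it standing where it is. Origin: centre of its underside.

How it is judged:
By the outcome, as a careful person would: the job done as asked, in the order asked, and still so for the second after the job is handed in, with the robot touching nothing.
It also fails if it takes over 72 s, if anything falls off the work surface, if the arm or the gripper's body presses on something with over 40 N, if the wrist force passes 120 N, or if a joint passes its speed limit or range.

## Working session

There is one attempt and no reset: what is moved stays moved. The work goes in short steps, Python scripts to look and compute and a tool call to move; the robot and the scene stay as the last step left them, time stands still between calls to the robot, and variables do not carry over. Pictures are saved under pics/ and viewed, at most 10 in all, crops included, and the job is handed in when it is done.

Besides the shell and the picture viewer there is one more tool, called as name([rows], argument=value, ...), one row to a line, values as JSON. arm_command: Moves the arm, as the interface text tells. Its arguments: {"type":"object","properties":{"increments":{"type":"array","items":{"type":"object","properties":{"dx":{"type":"number"},"dy":{"type":"number"},"dz":{"type":"number"},"wx":{"type":"number"},"wy":{"type":"number"},"wz":{"type":"number"},"grip":{"type":"number"}}}}},"required":["increments"]}

```bash
mkdir -p pics; cat > h.py <<'E'
import numpy as np, cv2
from workcell import monitor, viewer, job
def grab(n,f=None):
    c=viewer.get_calibration(n); p,d=viewer.camera(n)
    if f: cv2.imwrite('pics/'+f,p[:,:,::-1]); np.savez('pics/'+f+'.npz',p=p,d=d,**{k:v for k,v in c.items() if k in('fovy','cx','cy','view')})
    return c,p,d
def load(f): return np.load('pics/'+f+'.npz')
def ray(c,u,v,dist=None):
    f=210/np.tan(np.radians(float(c['fovy']))/2)
    V=np.array(c['view']); r=np.array([(u-c['cx'])/f,-(v-c['cy'])/f,-1.])
    return -V[:3,:3].T@V[:3,3], V[:3,:3].T@r
def dep(c,d,u,v):   # point by depth
    o,r=ray(c,u,v); return o+r*d[int(v),int(u)]
def atz(c,u,v,z):
    o,r=ray(c,u,v); return o+r*(z-o[2])/r[2]
def proj(c,P):
    f=210/np.tan(np.radians(float(c['fovy']))/2)
    q=np.array(c['view'])@np.append(P,1); return c['cx']-f*q[0]/q[2], c['cy']+f*q[1]/q[2]
E
python3 - <<'E'
from h import *
for n in('top','scene'):
    c,p,d=grab(n,n+'0.png'); print(n,{k:(np.round(v,3).tolist() if k!='view' else np.round(v,3).tolist()) for k,v in c.items()}, (d>0).mean())
a=cv2.imread('pics/top0.png');b=cv2.imread('pics/scene0.png')
print(monitor.get_obs())
E
```

```text
top {'fovy': 51.408, 'cx': 282.125, 'cy': 207.946, 'view': [[0.01, -1.0, -0.023, -0.051], [0.995, 0.007, 0.102, -0.633], [-0.101, -0.024, 0.995, -1.077], [0.0, 0.0, 0.0, 1.0]]} 0.9959353741496598
scene {'fovy': 52.236, 'cx': 275.965, 'cy': 210.893, 'view': [[0.775, 0.632, 0.007, -0.44], [-0.53, 0.643, 0.553, 0.338], [0.345, -0.432, 0.833, -1.462], [0.0, 0.0, 0.0, 1.0]]} 0.9958630952380952
{'clock': 0.1, 'joint_pos': array([-1.15303198e+00,  2.41314168e-01,  3.87355174e-03,  1.33516275e+00,
        4.61702426e-06,  1.57076563e+00]), 'joint_vel': array([ 0.00142134, -0.00208046,  0.00231382, -0.00113942,  0.00045653,
        0.0008287 ]), 'tau': array([ 9.26552275e-04, -3.73139012e+01,  2.53009701e+01,  1.08676535e-02,
        8.75712226e-05,  6.00929994e-06]), 'eef_pos': array([ 0.20263991, -0.45650202,  0.23051924]), 'tool_rot': array([ 9.78259745e-01,  2.07381426e-01, -1.85088287e-04, -8.84363974e-04]), 'ft_force': array([-0.07137612, -0.04173579, -0.01658754]), 'ft_torque': array([ 0.00164224,  0.02357791, -0.01163463]), 'grasp_force': 0.0, 'grip_width': 0.08561129044974382}
```

View pics/top0.png

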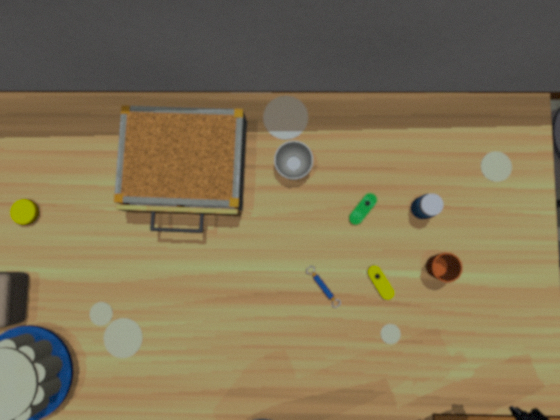

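View pics/scene0.png

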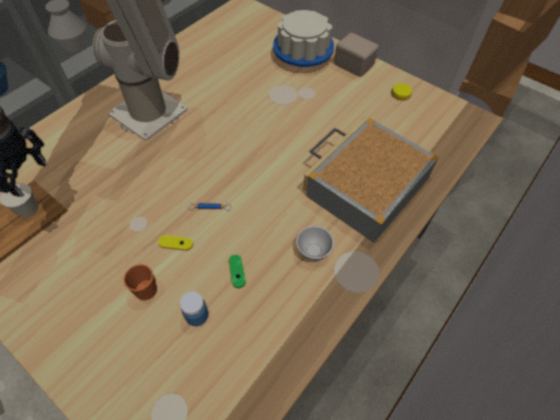

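The top view shows the chest (corners about (122,110), (240,112), (118,203), (236,206)) with its handle bar from (152,229) to (203,230). The blue loop is at (323,287), the yellow rib at (381,283) and the green rib at (363,209). The bowl is at (294,160), the jar at (428,206) and the cup at (445,267). The scene view shows the same things, with the loop at (210,206), yellow at (176,242) and green at (237,271).

```bash
cat > m1.py <<'E'
from h import *
def mask(p,col):
    h=cv2.cvtColor(p,cv2.COLOR_RGB2HSV); H,S,V=cv2.split(h)
    lo,hi={'y':(24,33),'g':(55,85),'b':(105,125)}[col]
    return ((H>=lo)&(H<=hi)&(S>(200 if col=='y' else 150))&(V>60)).astype(np.uint8)
def blob(p,col,near):
    n,l,s,ce=cv2.connectedComponentsWithStats(cv2.morphologyEx(mask(p,col),cv2.MORPH_CLOSE,np.ones((5,5))))
    i=min((i for i in range(1,n) if s[i,4]>30),key=lambda i:np.hypot(*(ce[i]-near)))
    ys,xs=np.nonzero(l==i); return xs,ys
def tri(c1,a,c2,b):
    o1,r1=ray(c1,*a);o2,r2=ray(c2,*b)
    s=np.linalg.lstsq(np.c_[r1,-r2],o2-o1,rcond=None)[0]
    A=o1+r1*s[0];B=o2+r2*s[1]; return (A+B)/2,np.linalg.norm(A-B)
E
python3 - <<'E'
from m1 import *
T,S=load('top0.png'),load('scene0.png')
np.set_printoptions(precision=4,suppress=True)
for n,col,nt,ns,z in(('yel','y',(381,283),(176,242),.01),('grn','g',(363,209),(237,271),.01),('loop','b',(323,287),(210,206),.012)):
    xt,yt=blob(T['p'],col,nt);xs,ys=blob(S['p'],col,ns)
    ct=(xt.mean(),yt.mean());cs=(xs.mean(),ys.mean())
    print(n,len(xt),ct,cs,'tri',*tri(T,ct,S,cs),'depthz',np.median([dep(T,T['d'],u,v)[2] for u,v in zip(xt,yt)]))
    for c,x,y in((T,xt,yt),(S,xs,ys)):
        P=np.array([atz(c,u,v,z)[:2] for u,v in zip(x,y)]);m=P.mean(0)
        (cx,cy),(w,h),a=cv2.minAreaRect((P*1e4).astype(np.float32))
        w_,V=np.linalg.eigh(np.cov((P-m).T)); ax=V[:,1]
        print('   ',m,(cx/1e4,cy/1e4),'ang',np.degrees(np.arctan2(ax[1],ax[0])),sorted((w/10,h/10)))
print('handle')
for u,v in((152,229),(203,230),(178,229),(178,230)): print(dep(T,T['d'],u,v), atz(T,u,v,.083))
print('tri handle', *tri(T,(152,229),S,(313,153)), *tri(T,(203,230),S,(343,131)))
print('chest top corners',[dep(T,T['d'],u,v) for u,v in((125,113),(237,114),(121,200),(233,202))])
print('bench',[dep(T,T['d'],u,v)[2] for u,v in((300,330),(450,320),(250,300),(330,220))])
print('bystanders',[dep(T,T['d'],u,v) for u,v in((294,160),(432,203),(446,264))])
import cv2
im=np.vstack([cv2.resize(T['p'][90:250,100:260],(600,600),interpolation=cv2.INTER_CUBIC)])
cv2.imwrite('pics/c1.png',im[:,:,::-1])
E
```

```text
yel 470 (np.float64(380.48936170212767), np.float64(282.2106382978723)) (np.float64(175.22291021671828), np.float64(242.4798761609907)) tri [ 0.449  -0.2954  0.0049] 0.003902694716440032 depthz 0.011187514996166104
    [ 0.448  -0.2958] (0.4485421875, -0.295545263671875) ang -147.84404554599845 [34.523397827148436, 92.30025024414063]
    [ 0.4533 -0.2955] (0.452545751953125, -0.2955426025390625) ang -149.37358541836144 [33.448971557617185, 90.5061767578125]
grn 380 (np.float64(362.4842105263158), np.float64(208.52105263157895)) (np.float64(236.56211180124222), np.float64(271.22670807453414)) tri [ 0.637  -0.2521  0.0032] 0.0029669623625434407 depthz 0.011365218810027389
    [ 0.6353 -0.2521] (0.635241845703125, -0.2520288330078125) ang 141.66413612824886 [29.970187377929687, 89.44456176757812]
    [ 0.6404 -0.253 ] (0.6393025390625, -0.252160546875) ang 141.178084040334 [29.13858642578125, 89.14498901367188]
loop 96 (np.float64(322.9270833333333), np.float64(286.5520833333333)) (np.float64(208.41176470588235), np.float64(205.85294117647058)) tri [ 0.4358 -0.15    0.0063] 0.0017959263
[... 292 characters left out ...]
0.5741 0.2696 0.0805] [0.574  0.2688 0.083 ]
[0.573  0.1458 0.0764] [0.5727 0.1444 0.083 ]
[0.5744 0.2047 0.0853] [0.5746 0.2053 0.083 ]
[0.5722 0.2057 0.0813] [0.5721 0.2052 0.083 ]
tri handle [ 0.5539  0.2717 -0.0291] 0.0813216949226355 [0.609  0.1553 0.1796] 0.10151197138966564
chest top corners [array([0.857 , 0.3408, 0.1021]), array([0.8554, 0.0654, 0.1013]), array([0.642 , 0.3403, 0.1025]), array([0.6396, 0.0709, 0.0988])]
bench [np.float64(-0.0006866214699186024), np.float64(0.0019714954386058636), np.float64(0.0010769148535627604), np.float64(0.0014746482959504537)]
bystanders [array([ 0.7618, -0.0746,  0.0089]), array([ 0.6414, -0.4043,  0.0916]), array([ 0.4953, -0.4641,  0.0028])]
```

View pics/c1.png

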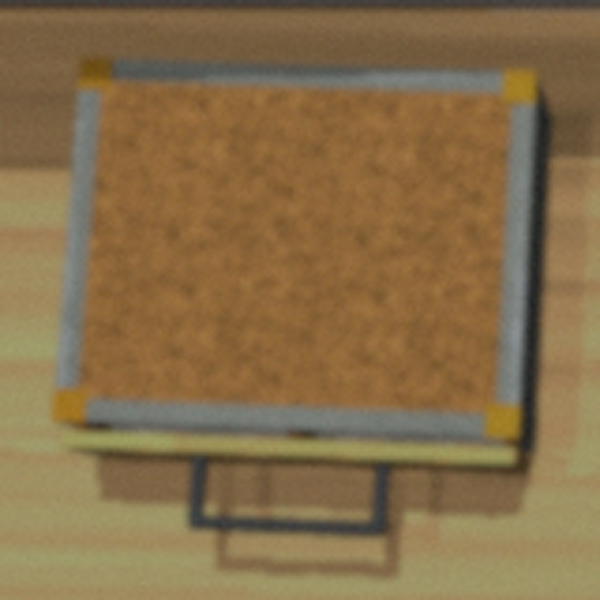

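```bash
cat > g.py <<'E'
from h import *
from scipy.spatial.transform import Rotation as R
def goal(x,y,z,yaw):  # yaw (deg): world angle of tool y (closing line), tool down; half turn picked to keep the turn small
    s=monitor.get_obs(); Rc=R.from_quat(s['tool_rot']); best=None
    a=np.radians(yaw); ty=np.array([np.cos(a),np.sin(a),0]); tz=np.array([0,0,-1.])
    for k in(1,-1):
        Rg=R.from_matrix(np.c_[np.cross(k*ty,tz),k*ty,tz]); w=(Rc.inv()*Rg).as_rotvec()
        if best is None or np.linalg.norm(w)<np.linalg.norm(best): best=w
    d=Rc.inv().apply(np.array([x,y,z])-s['eef_pos'])*100
    print('d cm',d.round(2),'w',best.round(3),'j6',s['joint_pos'][5].round(2))
E
python3 - <<'E'
from m1 import *; from g import goal
T,S=load('top0.png'),load('scene0.png')
C=np.array([atz(T,u,v,.1)[:2] for u,v in((114.7,202.5),(238.7,206.5),(121.3,105.5),(243.2,108.7))])
print(C.round(4)); print('w',np.linalg.norm(C[0]-C[1]),np.linalg.norm(C[2]-C[3]),'d',np.linalg.norm(C[0]-C[2]),np.linalg.norm(C[1]-C[3]))
l=C[0]-C[1]; f=C[2]-C[0]+C[3]-C[1]
print('yaw from y-edge',np.degrees(np.arctan2(-l[0],l[1])),'from x-edge',np.degrees(np.arctan2(f[1],f[0])),'ctr',C.mean(0))
print('handle',[atz(T,u,v,.083).round(4) for u,v in((151.2,229.2),(202.7,230.5))])
goal(.53,.20,.26,-2)
E
```

```text
[[0.6361 0.3563]
 [0.6287 0.0568]
 [0.8766 0.3517]
 [0.8691 0.0506]]
w 0.29957791120718885 0.30122178025212987 d 0.24053857375939505 0.24052731120944867
yaw from y-edge -1.4256723363023611 from x-edge -1.2838495525434646 ctr [0.75265777 0.2038642 ]
handle [array([0.5735, 0.2707, 0.083 ]), array([0.5714, 0.1451, 0.083 ])]
d cm [ 56.56 -46.73  -2.86] w [-2.000e-03 -1.000e-03 -1.118e+00] j6 1.57
```

arm_command([
  {"dx":14,"dy":-11.5,"dz":-2.9,"wz":-0.15,"grip":3.6},
  {"dx":28,"dy":-23,"dz":-2.9,"wz":-0.3,"grip":3.6},
  {"dx":42,"dy":-35,"dz":-2.9,"wz":-0.45,"grip":3.6},
  {"dx":56.6,"dy":-46.7,"dz":-2.9,"wz":-1.13,"grip":3.6},
  {"dx":56.6,"dy":-46.7,"dz":-2.9,"wz":-1.13,"grip":3.6},
  {"dx":56.6,"dy":-46.7,"dz":-2.9,"wz":-1.13,"grip":3.6},
  {"dx":56.6,"dy":-46.7,"dz":-2.9,"wz":-1.13,"grip":3.6},
  {"dx":56.6,"dy":-46.7,"dz":-2.9,"wz":-1.13,"grip":3.6},
  {"dx":56.6,"dy":-46.7,"dz":-2.9,"wz":-1.13,"grip":3.6},
  {"dx":56.6,"dy":-46.7,"dz":-2.9,"wz":-1.13,"grip":3.6},
])

```text
validation failed for argument at $.in...
```

arm_command([
  {"dx":0},
  {"dx":0},
  {"dx":0},
  {"dx":0},
  {"dx":0},
  {"dx":0},
])

```text
validation failed for argument at $.in...
```

```bash
python3 - <<'E'
from g import *
print(monitor.get_obs()['eef_pos'],monitor.get_obs()['clock'])
c,p,d=grab('wrist','w1.png'); print({k:c[k] for k in c})
goal(.5725,.208,.062,-1.4)
E
```

```text
[ 0.20263991 -0.45650202  0.23051924] 0.1
{'fovy': 66.08889982963392, 'cx': 280.5538751053425, 'cy': 211.50667776619494, 'view': array([[ 0.40486382, -0.91437581, -0.00146922, -0.49979255],
       [ 0.87131098,  0.38628205, -0.30266045,  0.03915527],
       [ 0.27731293,  0.12125612,  0.95309732, -0.37991615],
       [ 0.        ,  0.        ,  0.        ,  1.        ]])}
d cm [ 60.77 -45.71  16.93] w [-1.000e-03 -1.000e-03 -1.129e+00] j6 1.57
```

View pics/w1.png

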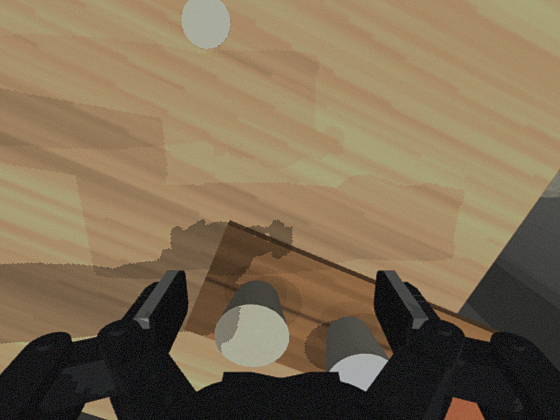

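The move was refused because its rows were incomplete, so the arm is still at the start. This wrist view shows the open fingertips at (175,285) and (385,285) over bare bench. I'll resend with every field filled in.

arm_command([
  {"dx":14,"dy":-11.5,"dz":-2.9,"wx":0,"wy":0,"wz":-0.15,"grip":3.6},
  {"dx":28,"dy":-23,"dz":-2.9,"wx":0,"wy":0,"wz":-0.3,"grip":3.6},
  {"dx":42,"dy":-35,"dz":-2.9,"wx":0,"wy":0,"wz":-0.45,"grip":3.6},
  {"dx":56.6,"dy":-46.7,"dz":-2.9,"wx":0,"wy":0,"wz":-1.13,"grip":3.6},
  {"dx":56.6,"dy":-46.7,"dz":-2.9,"wx":0,"wy":0,"wz":-1.13,"grip":3.6},
  {"dx":56.6,"dy":-46.7,"dz":-2.9,"wx":0,"wy":0,"wz":-1.13,"grip":3.6},
  {"dx":56.6,"dy":-46.7,"dz":-2.9,"wx":0,"wy":0,"wz":-1.13,"grip":3.6},
  {"dx":56.6,"dy":-46.7,"dz":-2.9,"wx":0,"wy":0,"wz":-1.13,"grip":3.6},
  {"dx":56.6,"dy":-46.7,"dz":-2.9,"wx":0,"wy":0,"wz":-1.13,"grip":3.6},
  {"dx":56.6,"dy":-46.7,"dz":-2.9,"wx":0,"wy":0,"wz":-1.13,"grip":3.6},
])

```text
clock: 1.15
eef_pos: [0.4262, -0.0084, 0.2541]
tool_rot: [0.715, 0.699, 0.0, 0.0]
ft_force: [1.0, -0.5, -0.8]
grip_width: 0.0359
grasp_force: 0.0
```

```bash
sed -i "s/best.round(3),/best.round(3),'pos',s['eef_pos'].round(4),'clk',round(s['clock'],2),/" g.py; python3 - <<'E'
from g import *
goal(.5725,.208,.062,-1.4)
E
```

```text
d cm [21.97 14.13 19.21] w [0.    0.    0.002] pos [ 0.4262 -0.0084  0.2541] clk 1.15 j6 1.57
```

arm_command([
  {"dx":22,"dy":14.1,"dz":8,"wx":0,"wy":0,"wz":0.0,"grip":3.6},
  {"dx":22,"dy":14.1,"dz":8,"wx":0,"wy":0,"wz":0.0,"grip":3.6},
  {"dx":22,"dy":14.1,"dz":8,"wx":0,"wy":0,"wz":0.0,"grip":3.6},
  {"dx":22,"dy":14.1,"dz":8,"wx":0,"wy":0,"wz":0.0,"grip":3.6},
  {"dx":22,"dy":14.1,"dz":8,"wx":0,"wy":0,"wz":0.0,"grip":3.6},
  {"dx":22,"dy":14.1,"dz":8,"wx":0,"wy":0,"wz":0.0,"grip":3.6},
  {"dx":22,"dy":14.1,"dz":8,"wx":0,"wy":0,"wz":0.0,"grip":3.6},
])

```text
clock: 1.85
eef_pos: [0.5719, 0.2089, 0.1709]
tool_rot: [0.714, 0.7, -0.001, -0.001]
ft_force: [-0.0, -0.5, -0.5]
grip_width: 0.036
grasp_force: 0.0
```

```bash
python3 - <<'E'
from g import *
goal(.5725,.208,.062,-1.4)
c,p,d=grab('wrist','w2.png')
for P in((.5735,.2707,.083),(.5714,.1451,.083),(.5725,.208,.083)): print(proj(c,np.array(P)))
E
```

```text
d cm [-0.08  0.1  10.89] w [-0.003  0.001  0.005] pos [0.5719 0.2089 0.1709] clk 1.85 j6 1.94
(np.float64(281.47018508958166), np.float64(131.17806283715365))
(np.float64(281.8964416908662), np.float64(290.1159795353128))
(np.float64(281.76382319067596), np.float64(216.75509261712716))
```

View pics/w2.png

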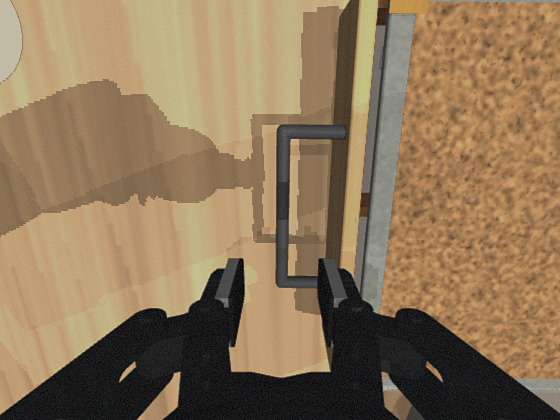

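The bar runs down u≈283, v 130–283, and the prediction was u≈282, so the pose holds within about 1 mm. The fingers straddle it, so I'll descend and pinch.

arm_command([
  {"dx":0,"dy":0.1,"dz":4,"wx":0,"wy":0,"wz":0,"grip":3.6},
  {"dx":0,"dy":0.1,"dz":8,"wx":0,"wy":0,"wz":0,"grip":3.6},
  {"dx":0,"dy":0.1,"dz":10.8,"wx":0,"wy":0,"wz":0,"grip":3.6},
  {"dx":0,"dy":0.1,"dz":10.8,"wx":0,"wy":0,"wz":0,"grip":3.6},
  {"dx":0,"dy":0.1,"dz":10.8,"wx":0,"wy":0,"wz":0,"grip":3.0},
  {"dx":0,"dy":0.1,"dz":10.8,"wx":0,"wy":0,"wz":0,"grip":0.5},
  {"dx":0,"dy":0.1,"dz":10.8,"wx":0,"wy":0,"wz":0,"grip":0.5},
  {"dx":0,"dy":0.1,"dz":10.8,"wx":0,"wy":0,"wz":0,"grip":0.5},
  {"dx":0,"dy":0.1,"dz":10.8,"wx":0,"wy":0,"wz":0,"grip":0.5},
])

```text
clock: 2.8
eef_pos: [0.5743, 0.2064, 0.0689]
tool_rot: [0.715, 0.699, 0.002, 0.001]
ft_force: [-1.9, -1.1, 6.4]
grip_width: 0.0075
grasp_force: 58.9
```

arm_command([
  {"dx":0,"dy":-1.5,"dz":0,"wx":0,"wy":0,"wz":0,"grip":0.5},
  {"dx":0,"dy":-3.5,"dz":0,"wx":0,"wy":0,"wz":0,"grip":0.5},
  {"dx":0,"dy":-5.5,"dz":0,"wx":0,"wy":0,"wz":0,"grip":0.5},
  {"dx":0,"dy":-7.5,"dz":0,"wx":0,"wy":0,"wz":0,"grip":0.5},
  {"dx":0,"dy":-9.5,"dz":0,"wx":0,"wy":0,"wz":0,"grip":0.5},
  {"dx":0,"dy":-11.5,"dz":0,"wx":0,"wy":0,"wz":0,"grip":0.5},
  {"dx":0,"dy":-12.5,"dz":0,"wx":0,"wy":0,"wz":0,"grip":0.5},
  {"dx":0,"dy":-13.5,"dz":0,"wx":0,"wy":0,"wz":0,"grip":0.5},
  {"dx":0,"dy":-14,"dz":0,"wx":0,"wy":0,"wz":0,"grip":0.5},
  {"dx":0,"dy":-14,"dz":0,"wx":0,"wy":0,"wz":0,"grip":0.5},
])

```text
clock: 3.8
eef_pos: [0.4347, 0.2106, 0.0688]
tool_rot: [0.715, 0.699, 0.003, 0.001]
ft_force: [-2.2, -0.8, 10.7]
grip_width: 0.0073
grasp_force: 60.9
```

arm_command([
  {"dx":0,"dy":-0.3,"dz":0,"wx":0,"wy":0,"wz":0,"grip":0.5},
  {"dx":0,"dy":-0.6,"dz":0,"wx":0,"wy":0,"wz":0,"grip":0.5},
  {"dx":0,"dy":-0.9,"dz":0,"wx":0,"wy":0,"wz":0,"grip":0.5},
  {"dx":0,"dy":-1.2,"dz":0,"wx":0,"wy":0,"wz":0,"grip":0.5},
  {"dx":0,"dy":-1.2,"dz":0,"wx":0,"wy":0,"wz":0,"grip":0.5},
])

```text
clock: 4.3
eef_pos: [0.4252, 0.2108, 0.0689]
tool_rot: [0.715, 0.699, 0.004, 0.003]
ft_force: [5.4, -0.8, 4.4]
grip_width: 0.0076
grasp_force: 60.3
```

arm_command([
  {"dx":0,"dy":-0.3,"dz":0,"wx":0,"wy":0,"wz":0,"grip":0.5},
  {"dx":0,"dy":-0.5,"dz":0,"wx":0,"wy":0,"wz":0,"grip":0.5},
  {"dx":0,"dy":-0.7,"dz":0,"wx":0,"wy":0,"wz":0,"grip":0.5},
  {"dx":0,"dy":-0.7,"dz":0,"wx":0,"wy":0,"wz":0,"grip":0.5},
])

```text
clock: 4.7
eef_pos: [0.4251, 0.2109, 0.069]
tool_rot: [0.716, 0.698, 0.009, 0.008]
ft_force: [21.4, -2.7, -11.0]
grip_width: 0.0075
grasp_force: 58.8
```

That is the stop: force is rising with no motion. I'll relax, release and rise, then look.

arm_command([
  {"dx":0,"dy":0.7,"dz":0,"wx":0,"wy":0,"wz":0,"grip":0.5},
  {"dx":0,"dy":0.7,"dz":0,"wx":0,"wy":0,"wz":0,"grip":3.6},
  {"dx":0,"dy":0.7,"dz":0,"wx":0,"wy":0,"wz":0,"grip":3.6},
  {"dx":0,"dy":0.7,"dz":0,"wx":0,"wy":0,"wz":0,"grip":3.6},
  {"dx":0,"dy":0.7,"dz":-4,"wx":0,"wy":0,"wz":0,"grip":3.6},
  {"dx":-4,"dy":0,"dz":-8,"wx":0,"wy":0,"wz":0,"grip":3.6},
  {"dx":-8,"dy":0,"dz":-12,"wx":0,"wy":0,"wz":0,"grip":3.6},
  {"dx":-12,"dy":0,"dz":-16,"wx":0,"wy":0,"wz":0,"grip":3.6},
  {"dx":-16,"dy":0,"dz":-18,"wx":0,"wy":0,"wz":0,"grip":3.6},
  {"dx":-20,"dy":0,"dz":-18,"wx":0,"wy":0,"wz":0,"grip":3.6},
])

```text
clock: 5.7
eef_pos: [0.4104, 0.0117, 0.2488]
tool_rot: [0.714, 0.7, 0.002, 0.002]
ft_force: [0.6, -0.4, 0.3]
grip_width: 0.0356
grasp_force: 0.0
```

```bash
python3 - <<'E'
from m1 import *; from g import goal
goal(.436,-.15,.2,38-90)
c,p,d=grab('top','top1.png')
cv2.imwrite('pics/c2.png',cv2.resize(p[170:310,100:280],(771,600),interpolation=cv2.INTER_CUBIC)[:,:,::-1])
E
```

```text
d cm [-16.12   2.86   4.89] w [ 0.005 -0.003  0.887] pos [0.4104 0.0117 0.2488] clk 5.7 j6 1.62
```

View pics/c2.png

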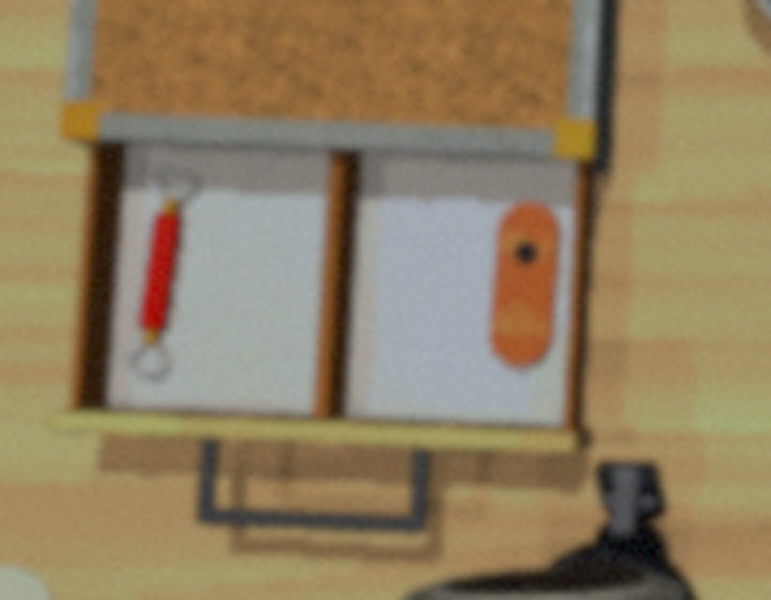

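The drawer is out. The red loop tool lies in the left (+y) compartment at crop (160,272). The terracotta rib lies in the right one at crop (525,284), with its outer edge at about u=555, and the divider is at u≈335.

arm_command([
  {"dx":-4,"dy":1,"dz":1,"wx":0,"wy":0,"wz":0.15,"grip":5},
  {"dx":-8,"dy":2,"dz":2,"wx":0,"wy":0,"wz":0.3,"grip":5},
  {"dx":-12,"dy":2.8,"dz":3,"wx":0,"wy":0,"wz":0.45,"grip":5},
  {"dx":-16.1,"dy":2.8,"dz":4.9,"wx":0,"wy":0,"wz":0.6,"grip":5},
  {"dx":-16.1,"dy":2.8,"dz":4.9,"wx":0,"wy":0,"wz":0.75,"grip":5},
  {"dx":-16.1,"dy":2.8,"dz":4.9,"wx":0,"wy":0,"wz":0.89,"grip":5},
  {"dx":-16.1,"dy":2.8,"dz":4.9,"wx":0,"wy":0,"wz":0.89,"grip":5},
  {"dx":-16.1,"dy":2.8,"dz":4.9,"wx":0,"wy":0,"wz":0.89,"grip":5},
])

```text
clock: 6.55
eef_pos: [0.4333, -0.1488, 0.1963]
tool_rot: [0.946, 0.325, -0.0, -0.0]
ft_force: [-0.4, -0.3, 0.1]
grip_width: 0.0501
grasp_force: 0.0
```

```bash
python3 - <<'E'
from m1 import *; from g import goal
np.set_printoptions(precision=4,suppress=True)
T=load('top1.png')
a=np.radians(-1.35);ex=np.array([np.cos(a),np.sin(a)]);ey=np.array([-ex[1],ex[0]])
mid=np.array([.7527,.2039])-ex*(.12+.073); print('mid',mid)
def loc(u,v,z):
    P=atz(T,100+u/4.2833,170+v/4.2857,z); D=P[:2]-mid; return np.array([D@ex,D@ey])
for n,u,v,z in(('rib N',527,203,.04),('rib S',519,366,.04),('rib E',556,250,.04),('rib W',496,280,.04),('rib S-E',552,340,.04),('div',345,155,.075),('div',323,415,.075),('frontinner',440,425,.092),('loop c',160,272,.043),('loop N',178,180,.035),('loop S',150,378,.035),('h L',158,330,.043),('h R',176,212,.043)): print(n,loc(u,v,z))
c,p,d=grab('wrist','w3.png')
for col,z,n in(('b',.012,'loop'),('y',.01,'yel'),('g',.01,'grn')):
    try:
        x,y=blob(p,col,(280,250)); P=np.array([atz(c,u,v,z)[:2] for u,v in zip(x,y)]);m=P.mean(0)
        w_,V=np.linalg.eigh(np.cov((P-m).T));ax=V[:,1]; r=cv2.minAreaRect((P*1e4).astype(np.float32))
        print(n,len(x),(x.mean(),y.mean()),x.min(),x.max(),y.min(),y.max(),m,np.array(r[0])/1e4,'ang',np.degrees(np.arctan(ax[1]/ax[0])),np.array(r[1])/10,'dz',np.median([dep(c,d,u,v)[2] for u,v in zip(x,y)]))
    except Exception as e: print(n,e)
goal(.436,-.15,.01,38-90)
E
```

```text
mid [0.5598 0.2084]
rib N [ 0.0498 -0.1039]
rib S [-0.0457 -0.1037]
rib E [ 0.0227 -0.1223]
rib W [ 0.004  -0.0878]
rib S-E [-0.0299 -0.1224]
div [ 0.0714 -0.0037]
div [-0.0765  0.0004]
frontinner [-0.079  -0.0698]
loop c [0.0021 0.1101]
loop N [0.0573 0.1059]
loop S [-0.0601  0.1147]
h L [-0.0318  0.109 ]
h R [0.0377 0.103 ]
loop 882 (np.float64(283.4705215419501), np.float64(184.23356009070295)) 277 290 153 216 [ 0.4373 -0.1501] [ 0.4367 -0.1509] ang 37.91530169944255 [66.7704 13.7975] dz 0.013789416832626272
yel min() iterable argument is empty
grn 2925 (np.float64(498.15863247863246), np.float64(87.13333333333334)) 446 548 61 115 [ 0.637  -0.2535] [ 0.6356 -0.2529] ang -38.09338104558448 [35.0732 95.3729] dz 0.010215923472642496
d cm [ 0.12  0.26 18.65] w [-0.     0.    -0.002] pos [ 0.4335 -0.1487  0.1965] clk 6.6 j6 2.15
```

View pics/w3.png

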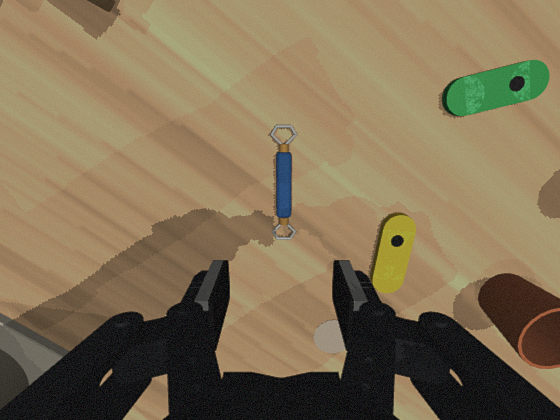

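Wrist view: the loop handle's centre is at (283,184), with the rings at v 125–235. The green rib is at (498,87) and the yellow one at (394,253). The wrist fix (0.437,-0.1507, top 14 mm) agrees with the top view, so I'll go down and grip the loop.

```bash
python3 - <<'E'
from m1 import *; from g import goal
T=load('top0.png');W=load('w3.png')
print(tri(T,(322.9,286.6),W,(283.5,184.2)),tri(T,(362.5,208.5),W,(498.2,87.1)),tri(T,(380.5,282.2),W,(394,253)))
goal(.437,-.1507,.004,38-90)
E
```

```text
(array([ 0.43471117, -0.15163962, -0.00281204]), np.float64(0.0011883692073716473)) (array([ 0.63480945, -0.25116898,  0.01539792]), np.float64(0.00019541302559312557)) (array([ 0.44940622, -0.29641203,  0.00852606]), np.float64(0.0029993460803553096))
d cm [ 0.16  0.38 19.25] w [-0.     0.    -0.002] pos [ 0.4335 -0.1487  0.1965] clk 6.6 j6 2.15
```

arm_command([
  {"dx":0.2,"dy":0.4,"dz":5,"wx":0,"wy":0,"wz":0,"grip":4},
  {"dx":0.2,"dy":0.4,"dz":10,"wx":0,"wy":0,"wz":0,"grip":4},
  {"dx":0.2,"dy":0.4,"dz":14,"wx":0,"wy":0,"wz":0,"grip":4},
  {"dx":0.2,"dy":0.4,"dz":17,"wx":0,"wy":0,"wz":0,"grip":4},
  {"dx":0.2,"dy":0.4,"dz":19,"wx":0,"wy":0,"wz":0,"grip":4},
  {"dx":0.2,"dy":0.4,"dz":19.2,"wx":0,"wy":0,"wz":0,"grip":4},
  {"dx":0.2,"dy":0.4,"dz":19.2,"wx":0,"wy":0,"wz":0,"grip":1},
  {"dx":0.2,"dy":0.4,"dz":19.2,"wx":0,"wy":0,"wz":0,"grip":1},
  {"dx":0.2,"dy":0.4,"dz":19.2,"wx":0,"wy":0,"wz":0,"grip":1},
  {"dx":0.2,"dy":0.4,"dz":19.2,"wx":0,"wy":0,"wz":0,"grip":1},
])

```text
clock: 7.6
eef_pos: [0.4389, -0.1515, 0.006]
tool_rot: [0.946, 0.323, 0.001, 0.001]
ft_force: [-0.1, 0.8, 3.8]
grip_width: 0.0138
grasp_force: 60.2
```

```bash
cat >> g.py <<'E'
a_=np.radians(-1.35);EX=np.array([np.cos(a_),np.sin(a_)]);EY=np.array([-EX[1],EX[0]]);MID=np.array([.5598,.2084])
def dgoal(x,y,z,rel=0): # drawer-frame xy; tool y along drawer y (+rel deg)
    P=MID+x*EX+y*EY; print(P.round(4),end=' '); goal(P[0],P[1],z,88.65+rel)
E
python3 -c "
from g import *
s=monitor.get_obs();print(s['eef_pos'],s['ft_force'],s['grip_width'])
goal(.42,-.12,.15,38); dgoal(-.003,.055,.15)"
```

```text
[ 0.43889278 -0.15153793  0.00595733] [-0.11302591  0.76846433  3.77129626] 0.013795288099461721
d cm [  0.46  -3.61 -14.41] w [ 1.000e-03 -3.000e-03  1.566e+00] pos [ 0.4389 -0.1515  0.006 ] clk 7.6 j6 2.15
[0.5581 0.2635] d cm [ 34.84 -25.51 -14.41] w [ 0.002 -0.003  0.682] pos [ 0.4389 -0.1515  0.006 ] clk 7.6 j6 2.15
```

arm_command([
  {"dx":0,"dy":0,"dz":-4,"wx":0,"wy":0,"wz":0,"grip":1},
  {"dx":0,"dy":0,"dz":-9,"wx":0,"wy":0,"wz":-0.15,"grip":1},
  {"dx":3,"dy":-2,"dz":-14,"wx":0,"wy":0,"wz":-0.3,"grip":1},
  {"dx":6,"dy":-4,"dz":-16,"wx":0,"wy":0,"wz":-0.45,"grip":1},
  {"dx":9,"dy":-6,"dz":-16,"wx":0,"wy":0,"wz":-0.6,"grip":1},
  {"dx":12,"dy":-8,"dz":-16,"wx":0,"wy":0,"wz":-0.75,"grip":1},
  {"dx":15,"dy":-11,"dz":-16,"wx":0,"wy":0,"wz":-0.9,"grip":1},
  {"dx":18,"dy":-13,"dz":-16,"wx":0,"wy":0,"wz":-1.05,"grip":1},
  {"dx":21,"dy":-15,"dz":-16,"wx":0,"wy":0,"wz":-1.2,"grip":1},
  {"dx":24,"dy":-17,"dz":-16,"wx":0,"wy":0,"wz":-1.35,"grip":1},
])

```text
clock: 8.6
eef_pos: [0.524, 0.1316, 0.1653]
tool_rot: [0.534, 0.845, 0.0, 0.0]
ft_force: [0.7, -0.2, -0.9]
grip_width: 0.014
grasp_force: 59.8
```

```bash
python3 -c "
from g import *
dgoal(-.003,.055,.15)"
```

```text
[0.5581 0.2635] d cm [10.44  8.74  1.53] w [ 1.000e-03  1.000e-03 -1.104e+00] pos [0.524  0.1316 0.1653] clk 8.6 j6 1.37
```

arm_command([
  {"dx":2,"dy":2,"dz":1,"wx":0,"wy":0,"wz":-0.15,"grip":1},
  {"dx":4,"dy":4,"dz":1.5,"wx":0,"wy":0,"wz":-0.3,"grip":1},
  {"dx":6,"dy":6,"dz":1.5,"wx":0,"wy":0,"wz":-0.45,"grip":1},
  {"dx":8,"dy":8,"dz":1.5,"wx":0,"wy":0,"wz":-0.6,"grip":1},
  {"dx":10.4,"dy":8.7,"dz":1.5,"wx":0,"wy":0,"wz":-0.75,"grip":1},
  {"dx":10.4,"dy":8.7,"dz":1.5,"wx":0,"wy":0,"wz":-0.9,"grip":1},
  {"dx":10.4,"dy":8.7,"dz":1.5,"wx":0,"wy":0,"wz":-1.05,"grip":1},
  {"dx":10.4,"dy":8.7,"dz":1.5,"wx":0,"wy":0,"wz":-1.1,"grip":1},
  {"dx":10.4,"dy":8.7,"dz":1.5,"wx":0,"wy":0,"wz":-1.1,"grip":1},
])

```text
clock: 9.5
eef_pos: [0.5584, 0.2612, 0.15]
tool_rot: [0.017, 1.0, 0.0, 0.0]
ft_force: [-0.2, 0.1, -0.2]
grip_width: 0.0141
grasp_force: 59.8
```

```bash
python3 -c "
from g import *
dgoal(-.003,.055,.036)"
```

```text
[0.5581 0.2635] d cm [ 0.05  0.22 11.4 ] w [ 0.    0.   -0.01] pos [0.5584 0.2612 0.15  ] clk 9.5 j6 0.47
```

arm_command([
  {"dx":0,"dy":0.2,"dz":3,"wx":0,"wy":0,"wz":0,"grip":1},
  {"dx":0,"dy":0.2,"dz":6,"wx":0,"wy":0,"wz":0,"grip":1},
  {"dx":0,"dy":0.2,"dz":8,"wx":0,"wy":0,"wz":0,"grip":1},
  {"dx":0,"dy":0.2,"dz":10,"wx":0,"wy":0,"wz":0,"grip":1},
  {"dx":0,"dy":0.2,"dz":11,"wx":0,"wy":0,"wz":0,"grip":1},
  {"dx":0,"dy":0.2,"dz":11.4,"wx":0,"wy":0,"wz":0,"grip":1},
  {"dx":0,"dy":0.2,"dz":11.4,"wx":0,"wy":0,"wz":0,"grip":1},
  {"dx":0,"dy":0.2,"dz":11.4,"wx":0,"wy":0,"wz":0,"grip":1},
])

```text
clock: 10.3
eef_pos: [0.5592, 0.2634, 0.0366]
tool_rot: [0.017, 1.0, 0.0, 0.001]
ft_force: [0.5, -0.4, -0.4]
grip_width: 0.0136
grasp_force: 59.8
```

arm_command([
  {"dx":0,"dy":0,"dz":0.15,"wx":0,"wy":0,"wz":0,"grip":1},
  {"dx":0,"dy":0,"dz":0.15,"wx":0,"wy":0,"wz":0,"grip":2},
  {"dx":0,"dy":0,"dz":0.15,"wx":0,"wy":0,"wz":0,"grip":3},
  {"dx":0,"dy":0,"dz":0.15,"wx":0,"wy":0,"wz":0,"grip":3},
  {"dx":0,"dy":0,"dz":-1,"wx":0,"wy":0,"wz":0,"grip":3},
  {"dx":0,"dy":0,"dz":-3,"wx":0,"wy":0,"wz":0,"grip":3},
  {"dx":0,"dy":0,"dz":-7,"wx":0,"wy":0,"wz":0,"grip":3},
  {"dx":0,"dy":0,"dz":-12,"wx":0,"wy":0,"wz":0,"grip":1},
  {"dx":0,"dy":0,"dz":-12,"wx":0,"wy":0,"wz":0,"grip":0},
  {"dx":0,"dy":0,"dz":-12,"wx":0,"wy":0,"wz":0,"grip":0},
])

```text
clock: 11.3
eef_pos: [0.5599, 0.2638, 0.1586]
tool_rot: [0.017, 1.0, 0.001, 0.002]
ft_force: [-0.6, -0.2, -1.1]
grip_width: -0.0001
grasp_force: 0.0
```

```bash
python3 -c "
from g import *
c,p,d=grab('wrist','w4.png')
dgoal(.0,-.072,.12,90);dgoal(.0,-.072,.12)"
```

```text
[0.5581 0.1364] d cm [ -0.36 -12.68   3.65] w [0.002 0.    1.561] pos [0.5587 0.2632 0.1566] clk 11.35 j6 0.47
[0.5581 0.1364] d cm [ -0.36 -12.68   3.65] w [ 0.001  0.001 -0.01 ] pos [0.5587 0.2632 0.1566] clk 11.35 j6 0.47
```

View pics/w4.png

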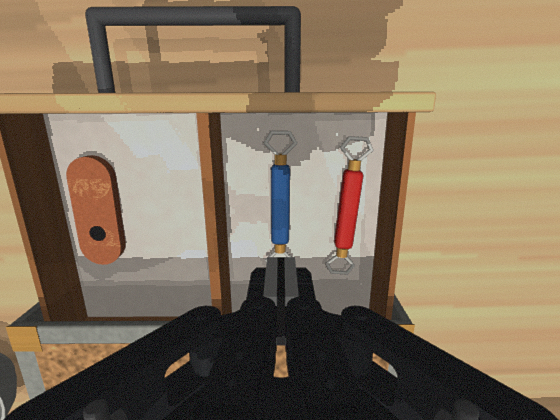

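Blue loop tool (280,205) lies flat beside the red one (348,210). The rib compartment is too narrow for two more ribs plus the fingers while the home rib sits 15 mm off the wall. I'll nudge that rib about 12 mm outward with closed fingers.

arm_command([
  {"dx":-0.5,"dy":-4,"dz":0,"wx":0,"wy":0,"wz":0,"grip":0},
  {"dx":-0.5,"dy":-8,"dz":0,"wx":0,"wy":0,"wz":0,"grip":0},
  {"dx":-0.5,"dy":-11,"dz":1,"wx":0,"wy":0,"wz":0,"grip":0},
  {"dx":-0.5,"dy":-12.1,"dz":3,"wx":0,"wy":0,"wz":0,"grip":0},
  {"dx":-0.5,"dy":-12.1,"dz":5,"wx":0,"wy":0,"wz":0,"grip":0},
  {"dx":-0.5,"dy":-12.1,"dz":5,"wx":0,"wy":0,"wz":0,"grip":0},
])

```text
clock: 11.95
eef_pos: [0.5558, 0.1404, 0.1011]
tool_rot: [0.017, 1.0, -0.001, -0.005]
ft_force: [-1.0, 0.1, -1.1]
grip_width: 0.0003
grasp_force: 0.0
```

```bash
python3 -c "
from g import *
dgoal(.002,-.066,.034);dgoal(.002,-.086,.034)"
```

```text
[0.5602 0.1424] d cm [-0.5   0.23  6.71] w [-0.003 -0.009 -0.011] pos [0.5558 0.1404 0.1011] clk 11.95 j6 0.28
[0.5598 0.1224] d cm [-0.53 -1.77  6.71] w [-0.003 -0.009 -0.011] pos [0.5558 0.1404 0.1011] clk 11.95 j6 0.28
```

arm_command([
  {"dx":-0.3,"dy":0.2,"dz":2,"wx":0,"wy":0,"wz":0,"grip":0},
  {"dx":-0.3,"dy":0.2,"dz":4,"wx":0,"wy":0,"wz":0,"grip":0},
  {"dx":-0.3,"dy":0.2,"dz":6,"wx":0,"wy":0,"wz":0,"grip":0},
  {"dx":-0.3,"dy":0.2,"dz":6.7,"wx":0,"wy":0,"wz":0,"grip":0},
  {"dx":-0.3,"dy":0.2,"dz":6.7,"wx":0,"wy":0,"wz":0,"grip":0},
  {"dx":-0.3,"dy":-0.4,"dz":6.7,"wx":0,"wy":0,"wz":0,"grip":0},
  {"dx":-0.3,"dy":-0.9,"dz":6.7,"wx":0,"wy":0,"wz":0,"grip":0},
  {"dx":-0.3,"dy":-1.4,"dz":6.7,"wx":0,"wy":0,"wz":0,"grip":0},
  {"dx":-0.3,"dy":-1.8,"dz":6.7,"wx":0,"wy":0,"wz":0,"grip":0},
  {"dx":-0.3,"dy":-1.8,"dz":6.7,"wx":0,"wy":0,"wz":0,"grip":0},
])

```text
clock: 12.95
eef_pos: [0.5621, 0.1232, 0.0391]
tool_rot: [0.017, 1.0, 0.0, 0.0]
ft_force: [0.5, -0.4, 0.5]
grip_width: -0.0004
grasp_force: 0.0
```

```bash
python3 -c "
from g import *
dgoal(.002,-.086,.034);goal(.450,-.2957,.2,32+90)"
```

```text
[0.5598 0.1224] d cm [ 0.23 -0.09  0.51] w [ 0.     0.001 -0.011] pos [0.5621 0.1232 0.0391] clk 12.95 j6 0.25
d cm [  9.73 -42.25 -16.09] w [-0.     0.001 -0.593] pos [0.5621 0.1232 0.0391] clk 12.95 j6 0.25
```

arm_command([
  {"dx":0.2,"dy":1.0,"dz":-0.2,"wx":0,"wy":0,"wz":0,"grip":0},
  {"dx":0.2,"dy":2.2,"dz":-0.2,"wx":0,"wy":0,"wz":0,"grip":0},
  {"dx":0.2,"dy":2.2,"dz":0.5,"wx":0,"wy":0,"wz":0,"grip":0},
  {"dx":0.2,"dy":2.2,"dz":0.5,"wx":0,"wy":0,"wz":0,"grip":0},
  {"dx":0.2,"dy":1.5,"dz":0.5,"wx":0,"wy":0,"wz":0,"grip":0},
  {"dx":0.2,"dy":1.0,"dz":0.5,"wx":0,"wy":0,"wz":0,"grip":0},
  {"dx":0.2,"dy":0.5,"dz":0.5,"wx":0,"wy":0,"wz":0,"grip":0},
  {"dx":0.2,"dy":0,"dz":0.5,"wx":0,"wy":0,"wz":0,"grip":0},
  {"dx":0.2,"dy":0,"dz":0.5,"wx":0,"wy":0,"wz":0,"grip":0},
])

```text
clock: 13.85
eef_pos: [0.5599, 0.1229, 0.0337]
tool_rot: [0.018, 1.0, -0.0, 0.0]
ft_force: [-0.2, 0.4, -0.2]
grip_width: -0.0002
grasp_force: 0.0
```

arm_command([
  {"dx":0,"dy":1,"dz":-1,"wx":0,"wy":0,"wz":0,"grip":0},
  {"dx":0,"dy":2,"dz":-4,"wx":0,"wy":0,"wz":0,"grip":1},
  {"dx":0,"dy":2,"dz":-8,"wx":0,"wy":0,"wz":0,"grip":5},
  {"dx":0,"dy":0,"dz":-12,"wx":0,"wy":0,"wz":0,"grip":5},
  {"dx":0,"dy":0,"dz":-12,"wx":0,"wy":0,"wz":0,"grip":5},
  {"dx":0,"dy":0,"dz":-12,"wx":0,"wy":0,"wz":0,"grip":5},
])

```text
clock: 14.45
eef_pos: [0.561, 0.1248, 0.1559]
tool_rot: [0.017, 1.0, 0.001, 0.002]
ft_force: [0.1, 0.4, -0.8]
grip_width: 0.0497
grasp_force: 0.0
```

```bash
cat > rh.py <<'E'
from m1 import *; from g import *
def ribs(f):
    c,p,d=grab('wrist',f)
    # mask by height: within rib compartment, 6..20 mm above the floor
    V,U=np.mgrid[0:420:2,0:560:2]; out=[]
    for u,v in zip(U.ravel(),V.ravel()):
        if d[v,u]<=0: continue
        P=dep(c,d,u,v); D=P[:2]-MID; x,y=D@EX,D@EY
        if -.076<x<.07 and -.136<y<-.007 and .0355<P[2]<.047: out.append((x,y,P[2],*p[v,u]))
    o=np.array(out); 
    if not len(o): print('none'); return
    hsv=cv2.cvtColor(o[None,:,3:].astype(np.uint8),cv2.COLOR_RGB2HSV)[0]
    for n,lo,hi in(('terra',0,17),('yel',22,36),('grn',50,90)):
        s=o[(hsv[:,0]>=lo)&(hsv[:,0]<=hi)&(hsv[:,1]>110)]
        if len(s)>40:
            r=cv2.minAreaRect((s[:,:2]*1e4).astype(np.float32)); q=np.percentile(s[:,:2],[.5,99.5],axis=0)
            print(n,len(s),'ctr',np.round(np.array(r[0])/10,1),'size',np.round(np.array(r[1])/10,1),'ang',round(r[2],1),'x',q[:,0].round(4),'y',q[:,1].round(4),'z',np.median(s[:,2]).round(4))
E
python3 -c "
from rh import *
ribs('w5.png');goal(.450,-.2957,.2,32+90)"
```

```text
terra 1121 ctr [ -11.7 -115.1] size [ 41.7 126.4] ang 89.5 x [-0.0707  0.051 ] y [-0.1359 -0.0943] z 0.0402
d cm [  9.57 -42.37  -4.62] w [ 0.     0.001 -0.592] pos [0.5598 0.1246 0.1541] clk 14.5 j6 0.25
```

The home rib now spans y ≈ -0.095 to -0.131, so there is room. Next is the yellow rib.

arm_command([
  {"dx":2,"dy":-5,"dz":-3,"wx":0,"wy":0,"wz":0,"grip":5},
  {"dx":3,"dy":-10,"dz":-4.6,"wx":0,"wy":0,"wz":-0.15,"grip":5},
  {"dx":4,"dy":-15,"dz":-4.6,"wx":0,"wy":0,"wz":-0.3,"grip":5},
  {"dx":5,"dy":-20,"dz":-4.6,"wx":0,"wy":0,"wz":-0.45,"grip":5},
  {"dx":6,"dy":-25,"dz":-4.6,"wx":0,"wy":0,"wz":-0.59,"grip":5},
  {"dx":7,"dy":-30,"dz":-4.6,"wx":0,"wy":0,"wz":-0.59,"grip":5},
  {"dx":8,"dy":-35,"dz":-4.6,"wx":0,"wy":0,"wz":-0.59,"grip":5.5},
  {"dx":9,"dy":-40,"dz":-4.6,"wx":0,"wy":0,"wz":-0.59,"grip":5.5},
  {"dx":9.6,"dy":-42.4,"dz":-4.6,"wx":0,"wy":0,"wz":-0.59,"grip":5.5},
  {"dx":9.6,"dy":-42.4,"dz":-4.6,"wx":0,"wy":0,"wz":-0.59,"grip":5.5},
])

```text
clock: 15.5
eef_pos: [0.4476, -0.2999, 0.1977]
tool_rot: [-0.272, 0.962, 0.001, -0.001]
ft_force: [0.6, -0.3, -0.3]
grip_width: 0.0548
grasp_force: 0.0
```

arm_command([
  {"dx":0,"dy":0,"dz":0,"wx":0,"wy":0,"wz":0,"grip":5.5},
  {"dx":0,"dy":0,"dz":0,"wx":0,"wy":0,"wz":0,"grip":5.5},
])

```text
clock: 15.7
eef_pos: [0.4494, -0.2951, 0.1984]
tool_rot: [-0.275, 0.961, 0.001, -0.001]
ft_force: [1.2, 0.3, -1.0]
grip_width: 0.055
grasp_force: 0.0
```

```bash
cat > see.py <<'E'
from m1 import *; from g import *
def see(col,f,near=None):
    c,p,d=grab('wrist',f); h=cv2.cvtColor(p,cv2.COLOR_RGB2HSV)
    x,y=blob(p,col,near or (280,200)); P=np.array([atz(c,u,v,.01)[:2] for u,v in zip(x,y)])
    m=P.mean(0);w_,V=np.linalg.eigh(np.cov((P-m).T));ax=V[:,1];r=cv2.minAreaRect((P*1e4).astype(np.float32))
    g=np.degrees(np.arctan(ax[1]/ax[0]))
    print(len(x),(x.mean().round(1),y.mean().round(1)),'box',x.min(),x.max(),y.min(),y.max(),m.round(4),(np.array(r[0])/1e4).round(4),'ang',g.round(1),(np.array(r[1])/10).round(1),'z',np.median([dep(c,d,u,v)[2] for u,v in zip(x,y)]).round(4))
    return np.array(r[0])/1e4,g
E
sed -i "s/'y':(24,33)/'y':(24,36)/; s/200 if col=='y'/185 if col=='y'/" m1.py
python3 -c "
from see import *
try: m,g=see('y','w6.png'); goal(m[0],m[1],.005,g+90)
except Exception as e: print(e)
goal(.450,-.2957,.005,122)"
```

```text
38 (np.float64(285.7), np.float64(143.1)) box 280 292 139 148 [ 0.4085 -0.3147] [ 0.4095 -0.3137] ang -84.7 [ 6.7 13.8] z 0.0104
d cm [ 4.41  0.47 19.38] w [ 2.000e-03  1.000e-03 -1.104e+00] pos [ 0.4497 -0.2947  0.1988] clk 15.75 j6 -1.14
d cm [ 0.03 -0.14 19.38] w [ 0.002 -0.    -0.   ] pos [ 0.4497 -0.2947  0.1988] clk 15.75 j6 -1.14
```

```bash
cat >> see.py <<'E'
def byz(W,ctr,rad=.065,z=(.006,.016)):
    o=[]
    for v in range(0,420):
        for u in range(0,560):
            if W['d'][v,u]>0:
                P=PT(W,u,v)
                if z[0]<P[2]<z[1] and np.hypot(*(P[:2]-ctr))<rad: o.append((*P,u,v))
    o=np.array(o); im=np.zeros((420,560),np.uint8); im[o[:,4].astype(int),o[:,3].astype(int)]=1
    im=cv2.morphologyEx(im,cv2.MORPH_OPEN,np.ones((3,3))); n,l,s,_=cv2.connectedComponentsWithStats(im); k=1+s[1:,4].argmax()
    o=o[l[o[:,4].astype(int),o[:,3].astype(int)]==k]
    r=cv2.minAreaRect((o[:,:2]*1e4).astype(np.float32)); V=np.linalg.eigh(np.cov(o[:,:2].T))[1][:,1]; g=np.degrees(np.arctan(V[1]/V[0]))
    m=np.array(r[0])/1e4; print(len(o),m.round(4),o[:,:2].mean(0).round(4),(np.array(r[1])/10).round(1),g.round(1),'z',np.median(o[:,2]).round(4),'pix',o[:,3:].mean(0).round(0)); return m,g
def PT(W,u,v):
    k=id(W)
    if getattr(PT,'k',None)!=k: PT.k=k; PT.o,PT.r0=ray(W,0,0); PT.du=ray(W,1,0)[1]-PT.r0; PT.dv=ray(W,0,1)[1]-PT.r0
    return PT.o+(PT.r0+u*PT.du+v*PT.dv)*W['d'][v,u]
E
python3 -c "
from see import *
W=dict(load('w6.png')); m,g=byz(W,np.array([.45,-.2957])); goal(m[0],m[1],.005,g+90)
W=dict(load('w3.png')); byz(W,np.array([.45,-.2957])); byz(W,np.array([.636,-.2525]))"
```

```text
2808 [ 0.4489 -0.2971] [ 0.4471 -0.2982] [95.6 36.1] 31.7 z 0.0101 pix [279. 183.]
d cm [ 0.19 -0.21 19.38] w [ 0.002 -0.     0.004] pos [ 0.4497 -0.2947  0.1988] clk 15.75 j6 -1.14
2411 [ 0.4488 -0.2967] [ 0.4502 -0.2951] [95.6 36.8] 32.0 z 0.0102 pix [393. 253.]
3804 [ 0.6356 -0.2532] [ 0.6358 -0.2527] [36.3 96.6] -38.5 z 0.0102 pix [497.  88.]
```

arm_command([
  {"dx":0.2,"dy":-0.2,"dz":5,"wx":0,"wy":0,"wz":0,"grip":5.5},
  {"dx":0.2,"dy":-0.2,"dz":10,"wx":0,"wy":0,"wz":0,"grip":5.5},
  {"dx":0.2,"dy":-0.2,"dz":14,"wx":0,"wy":0,"wz":0,"grip":5.5},
  {"dx":0.2,"dy":-0.2,"dz":17,"wx":0,"wy":0,"wz":0,"grip":5.5},
  {"dx":0.2,"dy":-0.2,"dz":19,"wx":0,"wy":0,"wz":0,"grip":5.5},
  {"dx":0.2,"dy":-0.2,"dz":19.4,"wx":0,"wy":0,"wz":0,"grip":5},
  {"dx":0.2,"dy":-0.2,"dz":19.4,"wx":0,"wy":0,"wz":0,"grip":4},
  {"dx":0.2,"dy":-0.2,"dz":19.4,"wx":0,"wy":0,"wz":0,"grip":3},
  {"dx":0.2,"dy":-0.2,"dz":19.4,"wx":0,"wy":0,"wz":0,"grip":3},
  {"dx":0.2,"dy":-0.2,"dz":19.4,"wx":0,"wy":0,"wz":0,"grip":3},
])

```text
clock: 16.75
eef_pos: [0.4499, -0.2998, 0.007]
tool_rot: [-0.275, 0.962, -0.001, 0.001]
ft_force: [0.7, 0.2, -0.3]
grip_width: 0.0327
grasp_force: 59.6
```

```bash
python3 -c "
from g import *
dgoal(.023,-.039,.16)"
```

```text
[0.5819 0.1689] d cm [-35.98  32.79 -15.34] w [-0.002  0.002  0.58 ] pos [ 0.4499 -0.2998  0.007 ] clk 16.75 j6 -1.14
```

arm_command([
  {"dx":0,"dy":0,"dz":-5,"wx":0,"wy":0,"wz":0,"grip":3},
  {"dx":-2,"dy":2,"dz":-10,"wx":0,"wy":0,"wz":0.1,"grip":3},
  {"dx":-5,"dy":4.5,"dz":-15,"wx":0,"wy":0,"wz":0.2,"grip":3},
  {"dx":-8,"dy":7.3,"dz":-17,"wx":0,"wy":0,"wz":0.3,"grip":3},
  {"dx":-12,"dy":11,"dz":-17,"wx":0,"wy":0,"wz":0.4,"grip":3},
  {"dx":-16,"dy":14.6,"dz":-17,"wx":0,"wy":0,"wz":0.5,"grip":3},
  {"dx":-20,"dy":18.2,"dz":-17,"wx":0,"wy":0,"wz":0.58,"grip":3},
  {"dx":-24,"dy":21.9,"dz":-17,"wx":0,"wy":0,"wz":0.58,"grip":3},
  {"dx":-28,"dy":25.5,"dz":-17,"wx":0,"wy":0,"wz":0.58,"grip":3},
  {"dx":-32,"dy":29.2,"dz":-17,"wx":0,"wy":0,"wz":0.58,"grip":3},
])

```text
clock: 17.75
eef_pos: [0.5569, 0.0833, 0.1766]
tool_rot: [0.012, 1.0, 0.0, 0.001]
ft_force: [1.1, 0.0, 0.5]
grip_width: 0.0328
grasp_force: 59.9
```

arm_command([
  {"dx":-2,"dy":3.4,"dz":1,"wx":0,"wy":0,"wz":0,"grip":3},
  {"dx":-2,"dy":3.4,"dz":1,"wx":0,"wy":0,"wz":0,"grip":3},
  {"dx":-2,"dy":3.4,"dz":1,"wx":0,"wy":0,"wz":0,"grip":3},
  {"dx":-2,"dy":3.4,"dz":1,"wx":0,"wy":0,"wz":0,"grip":3},
  {"dx":-2,"dy":3.4,"dz":1,"wx":0,"wy":0,"wz":0,"grip":3},
])

```text
clock: 18.25
eef_pos: [0.577, 0.1136, 0.1663]
tool_rot: [0.013, 1.0, -0.0, 0.0]
ft_force: [0.6, -0.5, 0.1]
grip_width: 0.0329
grasp_force: 59.9
```

```bash
python3 -c "
from g import *
dgoal(.023,-.038,.037)"
```

```text
[0.5819 0.1699] d cm [-0.34  5.64 12.93] w [-0.     0.001 -0.002] pos [0.577  0.1136 0.1663] clk 18.25 j6 0.22
```

arm_command([
  {"dx":-0.4,"dy":3,"dz":0,"wx":0,"wy":0,"wz":0,"grip":3},
  {"dx":-0.4,"dy":5.6,"dz":1,"wx":0,"wy":0,"wz":0,"grip":3},
  {"dx":-0.4,"dy":5.6,"dz":4,"wx":0,"wy":0,"wz":0,"grip":3},
  {"dx":-0.4,"dy":5.6,"dz":6,"wx":0,"wy":0,"wz":0,"grip":3},
  {"dx":-0.4,"dy":5.6,"dz":6,"wx":0,"wy":0,"wz":0,"grip":3},
  {"dx":-0.4,"dy":5.6,"dz":6,"wx":0,"wy":0,"wz":0,"grip":3},
])

```text
clock: 18.85
eef_pos: [0.5826, 0.1698, 0.1062]
tool_rot: [0.013, 1.0, -0.0, -0.0]
ft_force: [-0.7, -0.6, 0.2]
grip_width: 0.0329
grasp_force: 59.9
```

```bash
python3 -c "
from g import *
dgoal(.023,-.038,.037)"
```

```text
[0.5819 0.1699] d cm [0.07 0.   6.92] w [-0.    -0.    -0.002] pos [0.5826 0.1698 0.1062] clk 18.85 j6 0.31
```

arm_command([
  {"dx":0,"dy":0,"dz":3,"wx":0,"wy":0,"wz":0,"grip":3},
  {"dx":0,"dy":0,"dz":5,"wx":0,"wy":0,"wz":0,"grip":3},
  {"dx":0,"dy":0,"dz":6.3,"wx":0,"wy":0,"wz":0,"grip":3},
  {"dx":0,"dy":0,"dz":6.9,"wx":0,"wy":0,"wz":0,"grip":3},
  {"dx":0,"dy":0,"dz":7.0,"wx":0,"wy":0,"wz":0,"grip":3},
  {"dx":0,"dy":0,"dz":7.0,"wx":0,"wy":0,"wz":0,"grip":3},
])

```text
clock: 19.45
eef_pos: [0.5834, 0.1709, 0.0369]
tool_rot: [0.012, 1.0, 0.0, 0.001]
ft_force: [-0.7, -0.8, 1.0]
grip_width: 0.033
grasp_force: 64.1
```

arm_command([
  {"dx":0,"dy":0,"dz":0.1,"wx":0,"wy":0,"wz":0,"grip":3.6},
  {"dx":0,"dy":0,"dz":0.1,"wx":0,"wy":0,"wz":0,"grip":4.2},
  {"dx":0,"dy":0,"dz":0.1,"wx":0,"wy":0,"wz":0,"grip":4.2},
  {"dx":0,"dy":0,"dz":-1,"wx":0,"wy":0,"wz":0,"grip":4.2},
  {"dx":0,"dy":0,"dz":-4,"wx":0,"wy":0,"wz":0,"grip":4.2},
  {"dx":0,"dy":0,"dz":-8,"wx":0,"wy":0,"wz":0,"grip":1},
  {"dx":0,"dy":-2,"dz":-12,"wx":0,"wy":0,"wz":0,"grip":0},
  {"dx":0,"dy":-3.8,"dz":-12,"wx":0,"wy":0,"wz":0,"grip":0},
  {"dx":0,"dy":-3.8,"dz":-12,"wx":0,"wy":0,"wz":0,"grip":0},
  {"dx":0,"dy":-3.8,"dz":-12,"wx":0,"wy":0,"wz":0,"grip":0},
])

```text
clock: 20.45
eef_pos: [0.581, 0.1325, 0.1552]
tool_rot: [0.012, 1.0, 0.0, -0.001]
ft_force: [-0.5, -0.0, -0.4]
grip_width: -0.0001
grasp_force: 0.0
```

```bash
python3 -c "
from rh import *
ribs('w7.png');dgoal(.023,-.074,.034)"
```

```text
terra 1217 ctr [  -6.5 -114.9] size [ 42.  137.8] ang 89.8 x [-0.0696  0.0511] y [-0.1359 -0.094 ] z 0.0401
yel 1048 ctr [ 23.1 -37.8] size [36.  93.5] ang 88.6 x [-0.0228  0.0686] y [-0.0562 -0.0199] z 0.0401
[0.5811 0.1339] d cm [-0.06  0.1  12.05] w [-0.    -0.002 -0.   ] pos [0.5807 0.1329 0.1545] clk 20.5 j6 0.25
```

View pics/w7.png

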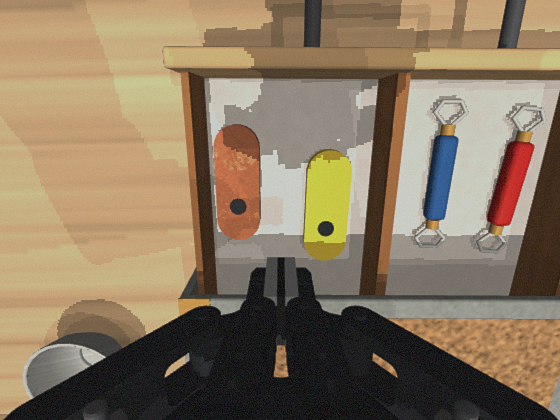

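The yellow rib (327,205) lies flat, centred at drawer x=23, y=-38 mm as planned. The home rib is at (238,180). I'll slide the yellow one toward the divider.

arm_command([
  {"dx":0,"dy":0,"dz":4,"wx":0,"wy":0,"wz":0,"grip":0},
  {"dx":0,"dy":0,"dz":8,"wx":0,"wy":0,"wz":0,"grip":0},
  {"dx":0,"dy":0,"dz":10.5,"wx":0,"wy":0,"wz":0,"grip":0},
  {"dx":0,"dy":0,"dz":12,"wx":0,"wy":0,"wz":0,"grip":0},
  {"dx":0,"dy":0,"dz":12,"wx":0,"wy":0,"wz":0,"grip":0},
  {"dx":0,"dy":0.6,"dz":12,"wx":0,"wy":0,"wz":0,"grip":0},
  {"dx":0,"dy":1.2,"dz":12,"wx":0,"wy":0,"wz":0,"grip":0},
  {"dx":0,"dy":1.8,"dz":12,"wx":0,"wy":0,"wz":0,"grip":0},
  {"dx":0,"dy":2.3,"dz":12,"wx":0,"wy":0,"wz":0,"grip":0},
  {"dx":0,"dy":2.3,"dz":12,"wx":0,"wy":0,"wz":0,"grip":0},
])

```text
clock: 21.5
eef_pos: [0.5824, 0.157, 0.036]
tool_rot: [0.011, 1.0, 0.0, 0.0]
ft_force: [-0.2, 1.1, 0.3]
grip_width: 0.0001
grasp_force: 0.0
```

arm_command([
  {"dx":0,"dy":-1,"dz":-1,"wx":0,"wy":0,"wz":0,"grip":0},
  {"dx":0,"dy":-1,"dz":-5,"wx":0,"wy":0,"wz":0,"grip":1},
  {"dx":0,"dy":-2,"dz":-9,"wx":0,"wy":0,"wz":0,"grip":5},
  {"dx":0,"dy":-3,"dz":-12,"wx":0,"wy":0,"wz":0,"grip":5.5},
  {"dx":0,"dy":-3,"dz":-12,"wx":0,"wy":0,"wz":0,"grip":5.5},
  {"dx":0,"dy":-3,"dz":-12,"wx":0,"wy":0,"wz":0,"grip":5.5},
])

```text
clock: 22.1
eef_pos: [0.5822, 0.1249, 0.1574]
tool_rot: [0.013, 1.0, 0.0, 0.002]
ft_force: [-0.7, -0.2, 0.1]
grip_width: 0.0546
grasp_force: 0.0
```

```bash
python3 -c "
from rh import *
ribs('w8.png')
b=np.radians(-38.3); m=np.array([.6356,-.2530]); e=np.array([np.cos(b),np.sin(b)])
for s in(1,-1):
  q=m+s*.012*e; goal(q[0],q[1],.2,51.7)"
```

```text
terra 1199 ctr [  -6.4 -114.9] size [ 42.2 138.4] ang 89.6 x [-0.0717  0.0513] y [-0.1359 -0.0937] z 0.0401
yel 1046 ctr [ 23.5 -26.7] size [36.  92.9] ang 90.0 x [-0.0227  0.0696] y [-0.0446 -0.0088] z 0.0401
d cm [ -7.33 -38.38  -4.41] w [0.    0.    0.644] pos [0.5812 0.125  0.1559] clk 22.15 j6 0.24
d cm [ -5.41 -36.94  -4.41] w [0.    0.    0.644] pos [0.5812 0.125  0.1559] clk 22.15 j6 0.24
```

arm_command([
  {"dx":0,"dy":-4,"dz":-3,"wx":0,"wy":0,"wz":0,"grip":5.5},
  {"dx":-1,"dy":-8,"dz":-4.4,"wx":0,"wy":0,"wz":0.15,"grip":5.5},
  {"dx":-2,"dy":-12.5,"dz":-4.4,"wx":0,"wy":0,"wz":0.3,"grip":5.5},
  {"dx":-2.5,"dy":-17,"dz":-4.4,"wx":0,"wy":0,"wz":0.45,"grip":5.5},
  {"dx":-3,"dy":-22,"dz":-4.4,"wx":0,"wy":0,"wz":0.6,"grip":5.5},
  {"dx":-4,"dy":-27,"dz":-4.4,"wx":0,"wy":0,"wz":0.64,"grip":5.5},
  {"dx":-5,"dy":-32,"dz":-4.4,"wx":0,"wy":0,"wz":0.64,"grip":5.5},
  {"dx":-5.5,"dy":-37,"dz":-4.4,"wx":0,"wy":0,"wz":0.64,"grip":5.5},
  {"dx":-5.5,"dy":-37,"dz":-4.4,"wx":0,"wy":0,"wz":0.64,"grip":5.5},
  {"dx":-5.5,"dy":-37,"dz":-4.4,"wx":0,"wy":0,"wz":0.64,"grip":5.5},
])

```text
clock: 23.15
eef_pos: [0.6263, -0.2467, 0.197]
tool_rot: [0.327, 0.945, 0.0, -0.002]
ft_force: [-0.5, 0.9, -0.1]
grip_width: 0.0553
grasp_force: 0.0
```

arm_command([
  {"dx":0,"dy":0,"dz":0,"wx":0,"wy":0,"wz":0,"grip":5.5},
  {"dx":0,"dy":0,"dz":0,"wx":0,"wy":0,"wz":0,"grip":5.5},
])

```text
clock: 23.35
eef_pos: [0.6275, -0.2434, 0.1993]
tool_rot: [0.325, 0.946, 0.0, -0.001]
ft_force: [-0.4, 0.2, -0.4]
grip_width: 0.0548
grasp_force: 0.0
```

```bash
python3 -c "
from see import *
grab('wrist','w9.png'); W=dict(load('w9.png')); m,g=byz(W,np.array([.6356,-.253]))
e=np.array([np.cos(np.radians(g)),np.sin(np.radians(g))]); q=m-.0115*e; print(q); goal(q[0],q[1],.005,g+90)"
```

```text
2734 [ 0.636  -0.2533] [ 0.6343 -0.252 ] [36.  96.2] -38.3 z 0.0102 pix [279. 195.]
[ 0.62693399 -0.24620224]
d cm [-0.12 -0.27 19.46] w [ 0.    -0.001  0.007] pos [ 0.6278 -0.2434  0.1996] clk 23.4 j6 0.29
```

arm_command([
  {"dx":-0.1,"dy":-0.2,"dz":5,"wx":0,"wy":0,"wz":0.007,"grip":5.5},
  {"dx":-0.1,"dy":-0.2,"dz":10,"wx":0,"wy":0,"wz":0.007,"grip":5.5},
  {"dx":-0.1,"dy":-0.2,"dz":14,"wx":0,"wy":0,"wz":0.007,"grip":5.5},
  {"dx":-0.1,"dy":-0.2,"dz":17,"wx":0,"wy":0,"wz":0.007,"grip":5.5},
  {"dx":-0.1,"dy":-0.2,"dz":19,"wx":0,"wy":0,"wz":0.007,"grip":5.5},
  {"dx":-0.1,"dy":-0.2,"dz":19.5,"wx":0,"wy":0,"wz":0.007,"grip":5},
  {"dx":-0.1,"dy":-0.2,"dz":19.5,"wx":0,"wy":0,"wz":0.007,"grip":4},
  {"dx":-0.1,"dy":-0.2,"dz":19.5,"wx":0,"wy":0,"wz":0.007,"grip":3},
  {"dx":-0.1,"dy":-0.2,"dz":19.5,"wx":0,"wy":0,"wz":0.007,"grip":3},
  {"dx":-0.1,"dy":-0.2,"dz":19.5,"wx":0,"wy":0,"wz":0.007,"grip":3},
])

```text
clock: 24.4
eef_pos: [0.6282, -0.2479, 0.0063]
tool_rot: [0.329, 0.944, -0.0, 0.001]
ft_force: [0.7, 0.0, -0.5]
grip_width: 0.0335
grasp_force: 59.6
```

```bash
python3 -c "
from g import *
dgoal(-.038,-.0645,.16)"
```

```text
[0.5203 0.1448] d cm [ 32.82  24.07 -15.44] w [-0.     0.003 -0.647] pos [ 0.6282 -0.2479  0.0063] clk 24.4 j6 0.29
```

arm_command([
  {"dx":0,"dy":0,"dz":-5,"wx":0,"wy":0,"wz":0,"grip":3},
  {"dx":3,"dy":2,"dz":-10,"wx":0,"wy":0,"wz":-0.1,"grip":3},
  {"dx":6,"dy":4.4,"dz":-14,"wx":0,"wy":0,"wz":-0.2,"grip":3},
  {"dx":9,"dy":6.6,"dz":-16,"wx":0,"wy":0,"wz":-0.3,"grip":3},
  {"dx":12.5,"dy":9.2,"dz":-16,"wx":0,"wy":0,"wz":-0.4,"grip":3},
  {"dx":16,"dy":11.7,"dz":-16,"wx":0,"wy":0,"wz":-0.5,"grip":3},
  {"dx":20,"dy":14.7,"dz":-16,"wx":0,"wy":0,"wz":-0.6,"grip":3},
  {"dx":24,"dy":17.6,"dz":-16,"wx":0,"wy":0,"wz":-0.65,"grip":3},
  {"dx":28,"dy":20.5,"dz":-16,"wx":0,"wy":0,"wz":-0.65,"grip":3},
  {"dx":31,"dy":22.7,"dz":-16,"wx":0,"wy":0,"wz":-0.65,"grip":3},
])

```text
clock: 25.4
eef_pos: [0.5246, 0.1255, 0.1657]
tool_rot: [0.01, 1.0, 0.0, 0.001]
ft_force: [-0.0, -0.5, -1.7]
grip_width: 0.0338
grasp_force: 60.0
```

arm_command([
  {"dx":0,"dy":0,"dz":0,"wx":0,"wy":0,"wz":0,"grip":3},
  {"dx":0,"dy":0,"dz":0,"wx":0,"wy":0,"wz":0,"grip":3},
  {"dx":0,"dy":0,"dz":0,"wx":0,"wy":0,"wz":0,"grip":3},
])

```text
clock: 25.7
eef_pos: [0.5259, 0.1221, 0.1651]
tool_rot: [0.011, 1.0, -0.0, 0.0]
ft_force: [0.4, -1.0, -1.5]
grip_width: 0.0333
grasp_force: 60.0
```

```bash
python3 -c "
from g import *
dgoal(-.0365,-.0645,.1)"
```

```text
[0.5218 0.1448] d cm [0.47 2.26 6.51] w [-0.     0.001  0.002] pos [0.5259 0.1221 0.1651] clk 25.7 j6 0.25
```

arm_command([
  {"dx":0.4,"dy":2.2,"dz":0,"wx":0,"wy":0,"wz":0,"grip":3},
  {"dx":0.4,"dy":2.2,"dz":3,"wx":0,"wy":0,"wz":0,"grip":3},
  {"dx":0.4,"dy":2.2,"dz":6,"wx":0,"wy":0,"wz":0,"grip":3},
  {"dx":0.4,"dy":2.2,"dz":6.5,"wx":0,"wy":0,"wz":0,"grip":3},
  {"dx":0.4,"dy":2.2,"dz":6.5,"wx":0,"wy":0,"wz":0,"grip":3},
  {"dx":0.4,"dy":2.2,"dz":6.5,"wx":0,"wy":0,"wz":0,"grip":3},
])

```text
clock: 26.3
eef_pos: [0.5232, 0.1445, 0.1009]
tool_rot: [0.011, 1.0, 0.0, 0.001]
ft_force: [0.3, 0.2, -1.4]
grip_width: 0.0331
grasp_force: 60.0
```

```bash
python3 -c "
from see import *
dgoal(-.0365,-.0645,.0365)
c,p,d=grab('wrist','w10.png')
h=cv2.cvtColor(p,cv2.COLOR_RGB2HSV); m=(h[...,0]>50)&(h[...,0]<90)&(h[...,1]>120)&(d>0)
o=[]
for v,u in zip(*np.nonzero(m)):
    P=dep(c,d,u,v);D=P[:2]-MID;o.append((D@EX,D@EY,P[2]))
o=np.array(o);print(len(o),np.percentile(o,[1,50,99],axis=0).round(4))"
```

```text
[0.5218 0.1448] d cm [0.15 0.03 6.44] w [0.001 0.002 0.001] pos [0.5232 0.1445 0.1009] clk 26.3 j6 0.29
11288 [[-0.0721 -0.0832  0.1007]
 [-0.034  -0.0655  0.1053]
 [ 0.0201 -0.0482  0.176 ]]
```

arm_command([
  {"dx":0.1,"dy":0.05,"dz":2,"wx":0,"wy":0,"wz":0,"grip":3},
  {"dx":0.1,"dy":0.05,"dz":4,"wx":0,"wy":0,"wz":0,"grip":3},
  {"dx":0.1,"dy":0.05,"dz":5,"wx":0,"wy":0,"wz":0,"grip":3},
  {"dx":0.1,"dy":0.05,"dz":5.8,"wx":0,"wy":0,"wz":0,"grip":3},
  {"dx":0.1,"dy":0.05,"dz":6.4,"wx":0,"wy":0,"wz":0,"grip":3},
  {"dx":0.1,"dy":0.05,"dz":6.4,"wx":0,"wy":0,"wz":0,"grip":3},
  {"dx":0.1,"dy":0.05,"dz":6.4,"wx":0,"wy":0,"wz":0,"grip":3},
])

```text
clock: 27.05
eef_pos: [0.5215, 0.1457, 0.0362]
tool_rot: [0.01, 1.0, 0.0, 0.001]
ft_force: [-0.1, 0.0, -0.6]
grip_width: 0.0336
grasp_force: 60.0
```

Down at floor height with no side load. I'll release with a small opening, lift, then clear away.

arm_command([
  {"dx":0,"dy":0,"dz":0.05,"wx":0,"wy":0,"wz":0,"grip":3.5},
  {"dx":0,"dy":0,"dz":0.05,"wx":0,"wy":0,"wz":0,"grip":3.9},
  {"dx":0,"dy":0,"dz":0.05,"wx":0,"wy":0,"wz":0,"grip":3.9},
  {"dx":0,"dy":0,"dz":-1,"wx":0,"wy":0,"wz":0,"grip":3.9},
  {"dx":0,"dy":0,"dz":-3,"wx":0,"wy":0,"wz":0,"grip":3.9},
  {"dx":0,"dy":0,"dz":-7,"wx":0,"wy":0,"wz":0,"grip":3.9},
  {"dx":0,"dy":0,"dz":-12,"wx":0,"wy":0,"wz":0,"grip":3.9},
  {"dx":0,"dy":-4,"dz":-16,"wx":0,"wy":0,"wz":0,"grip":3.9},
  {"dx":0,"dy":-9,"dz":-18,"wx":0,"wy":0,"wz":0,"grip":3.9},
  {"dx":0,"dy":-14,"dz":-18,"wx":0,"wy":0,"wz":0,"grip":3.9},
])

```text
clock: 28.05
eef_pos: [0.5203, 0.0143, 0.2199]
tool_rot: [0.009, 1.0, 0.0, 0.004]
ft_force: [0.8, -0.3, 0.3]
grip_width: 0.0389
grasp_force: 0.0
```

arm_command([
  {"dx":0,"dy":-5,"dz":0,"wx":0,"wy":0,"wz":0,"grip":3.9},
  {"dx":0,"dy":-10,"dz":0,"wx":0,"wy":0,"wz":0,"grip":3.9},
  {"dx":4,"dy":-15,"dz":0,"wx":0,"wy":0,"wz":0,"grip":3.9},
  {"dx":8,"dy":-20,"dz":0,"wx":0,"wy":0,"wz":0,"grip":3.9},
  {"dx":10,"dy":-22,"dz":0,"wx":0,"wy":0,"wz":0,"grip":3.9},
  {"dx":10,"dy":-22,"dz":0,"wx":0,"wy":0,"wz":0,"grip":3.9},
])

```text
clock: 28.65
eef_pos: [0.4102, -0.2062, 0.2159]
tool_rot: [0.014, 1.0, -0.001, -0.0]
ft_force: [0.3, -0.1, 0.1]
grip_width: 0.0392
grasp_force: 0.0
```

```bash
python3 - <<'E'
from see import *
c,p,d=grab('top','top2.png')
cv2.imwrite('pics/c3.png',cv2.resize(p[90:330,100:420],(800,600),interpolation=cv2.INTER_CUBIC)[:,:,::-1])
h=cv2.cvtColor(p,cv2.COLOR_RGB2HSV)
for n,lo,hi in(('terra',4,11),('yel',22,36),('grn',50,90),('blue',105,125),('red',176,180)):
    o=[]
    for v,u in zip(*np.nonzero((h[...,0]>=lo)&(h[...,0]<=hi)&(h[...,1]>150)&(d>0))):
        P=dep(c,d,u,v);D=P[:2]-MID;x,y=D@EX,D@EY
        if abs(x)<.078 and abs(y)<.136 and P[2]<.065:o.append((x,y,P[2]))
    if o: o=np.array(o);print(n,len(o),np.percentile(o,[2,50,98],axis=0).round(4).tolist())
T=load('top1.png'); m=np.abs(T['p'].astype(int)-p).sum(2)
for n,u,v in(('bowl',294,160),('jar',428,206),('cup',445,267),('handle bar',205,292)): print(n,(m[v-22:v+22,u-22:u+22]>90).sum())
E
```

```text
terra 245 [[-0.0372, -0.1269, 0.0368], [0.0051, -0.1107, 0.0411], [0.0484, 0.1086, 0.0456]]
yel 468 [[-0.0175, -0.0433, 0.037], [0.0232, -0.0265, 0.041], [0.0681, -0.0101, 0.045]]
grn 416 [[-0.0685, -0.0795, 0.0366], [-0.0273, -0.0645, 0.0408], [0.0142, -0.049, 0.0449]]
blue 107 [[-0.03, 0.0475, 0.0409], [-0.0001, 0.0527, 0.0449], [0.0302, 0.0586, 0.049]]
red 1 [[0.0283, 0.1154, 0.043], [0.0283, 0.1154, 0.043], [0.0283, 0.1154, 0.043]]
bowl 0
jar 0
cup 0
handle bar 327
```

View pics/c3.png

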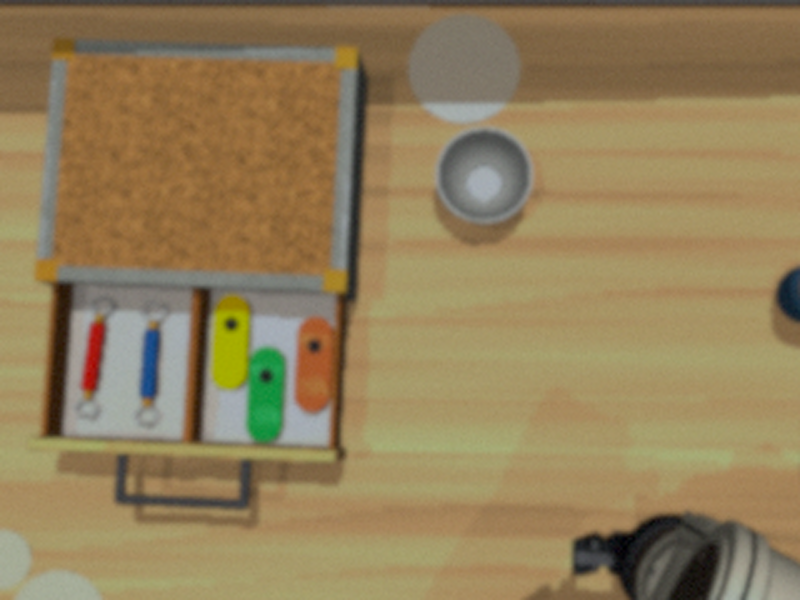

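All the tools are sorted and flat. In the crop the yellow rib is at (231,342), green at (266,394), terracotta at (315,365), blue at (150,365) and red at (94,365). I'll check that the drawer has not crept in.

```bash
python3 - <<'E'
from h import *
A=load('top1.png')['p'].astype(np.float32).mean(2);B=load('top2.png')['p'].astype(np.float32).mean(2)
def sh(y0,y1,x0,x1):
    a,b=A[y0:y1,x0:x1],B[y0:y1,x0:x1]; return cv2.phaseCorrelate(cv2.Sobel(a,-1,0,1),cv2.Sobel(b,-1,0,1))
print('front edge',sh(262,282,120,170),'bar',sh(284,298,155,190),'chest ref',sh(195,206,125,225))
for I in(A,B): print([int(I[285:298,x:x+4].mean(1).argmin())+285 for x in(160,170,180,190)], np.round(I[286:296,160:190].mean(1)), np.round(I[262:278,190:205].mean(1)))
E
```

```text
front edge ((-0.00983755591050084, -0.7930749650031537), 1.1257685427665711) bar ((-0.05599296575568502, -0.4352672026100297), 1.021240363297639) chest ref ((0.02070060970966381, -0.15200912383249499), 1.0543820587793986)
[290, 291, 291, 292] [121. 118. 110.  91.  72.  65.  73.  95. 115. 120.] [170. 169. 168. 165. 157. 137. 115. 116. 131. 137. 136. 125. 106.  90.
  83.  83.]
[290, 290, 291, 291] [122. 116.  99.  79.  67.  70.  89. 113. 125. 118.] [134. 137. 140. 139. 130. 113. 115. 129. 138. 139. 131. 114.  94.  86.
  83.  83.]
```

The drawer front sits about 1.5 mm further in than right after the pull; my relaxing move probably pushed it back. There is plenty of time to pinch the handle again and pull it gently to the stop.

```bash
python3 -c "
from g import *
goal(.425,.2098,.2,-1.4)"
```

```text
d cm [-0.26 41.54  1.56] w [-0.000e+00  1.000e-03  1.569e+00] pos [ 0.4114 -0.2054  0.216 ] clk 28.7 j6 -0.44
```

arm_command([
  {"dx":0,"dy":4,"dz":1.6,"wx":0,"wy":0,"wz":0.15,"grip":3.6},
  {"dx":0,"dy":8,"dz":1.6,"wx":0,"wy":0,"wz":0.3,"grip":3.6},
  {"dx":0,"dy":12,"dz":1.6,"wx":0,"wy":0,"wz":0.45,"grip":3.6},
  {"dx":0,"dy":16,"dz":1.6,"wx":0,"wy":0,"wz":0.6,"grip":3.6},
  {"dx":0,"dy":20,"dz":1.6,"wx":0,"wy":0,"wz":0.75,"grip":3.6},
  {"dx":0,"dy":24,"dz":1.6,"wx":0,"wy":0,"wz":0.9,"grip":3.6},
  {"dx":0,"dy":28,"dz":1.6,"wx":0,"wy":0,"wz":1.05,"grip":3.6},
  {"dx":0,"dy":32,"dz":1.6,"wx":0,"wy":0,"wz":1.2,"grip":3.6},
  {"dx":-0.3,"dy":37,"dz":1.6,"wx":0,"wy":0,"wz":1.35,"grip":3.6},
  {"dx":-0.3,"dy":41.5,"dz":1.6,"wx":0,"wy":0,"wz":1.5,"grip":3.6},
])

```text
clock: 29.7
eef_pos: [0.4251, 0.2001, 0.1998]
tool_rot: [0.619, 0.786, 0.001, 0.0]
ft_force: [1.3, -1.1, -0.3]
grip_width: 0.0362
grasp_force: 0.0
```

arm_command([
  {"dx":0,"dy":0,"dz":0,"wx":0,"wy":0,"wz":0.07,"grip":3.6},
  {"dx":0,"dy":0,"dz":0,"wx":0,"wy":0,"wz":0.07,"grip":3.6},
  {"dx":0,"dy":0,"dz":0,"wx":0,"wy":0,"wz":0.07,"grip":3.6},
  {"dx":0,"dy":0,"dz":0,"wx":0,"wy":0,"wz":0.07,"grip":3.6},
])

```text
clock: 30.1
eef_pos: [0.4252, 0.1965, 0.1992]
tool_rot: [0.644, 0.765, 0.0, 0.0]
ft_force: [0.6, -0.9, -0.5]
grip_width: 0.0362
grasp_force: 0.0
```

```bash
python3 -c "
from g import *
goal(.425,.2098,.069,-1.4)"
```

```text
d cm [ 1.31  0.21 13.02] w [ 0.    -0.     0.195] pos [0.4252 0.1965 0.1992] clk 30.1 j6 1.83
```

arm_command([
  {"dx":1.3,"dy":0.2,"dz":0,"wx":0,"wy":0,"wz":0.1,"grip":3.6},
  {"dx":1.3,"dy":0.2,"dz":2,"wx":0,"wy":0,"wz":0.195,"grip":3.6},
  {"dx":1.3,"dy":0.2,"dz":6,"wx":0,"wy":0,"wz":0.195,"grip":3.6},
  {"dx":1.3,"dy":0.2,"dz":7,"wx":0,"wy":0,"wz":0.195,"grip":3.6},
  {"dx":1.3,"dy":0.2,"dz":7,"wx":0,"wy":0,"wz":0.195,"grip":3.6},
])

```text
clock: 30.6
eef_pos: [0.4236, 0.2085, 0.1277]
tool_rot: [0.716, 0.698, -0.002, -0.001]
ft_force: [0.3, 0.3, 1.5]
grip_width: 0.036
grasp_force: 0.0
```

```bash
python3 -c "
from g import *
goal(.426,.2098,.069,-1.4)
c,p,d=grab('wrist','w11.png')
# bar along image column: depth-based x of the bar near height .07-.09
o=[PP for v in range(60,250,3) for u in range(200,360) if d[v,u]>0 for PP in [dep(c,d,u,v)] if .074<PP[2]<.088 and PP[0]<.45 and PP[0]>.38]
o=np.array(o); print(len(o),np.percentile(o,[5,50,95],axis=0).round(4).tolist())"
```

```text
d cm [0.15 0.26 5.87] w [-0.004  0.002 -0.001] pos [0.4236 0.2085 0.1277] clk 30.6 j6 2.05
886 [[0.4237, 0.2049, 0.0798], [0.4294, 0.2518, 0.0823], [0.4458, 0.2774, 0.0837]]
```

arm_command([
  {"dx":0.1,"dy":0.3,"dz":3,"wx":0,"wy":0,"wz":0,"grip":3.6},
  {"dx":0.1,"dy":0.3,"dz":5.9,"wx":0,"wy":0,"wz":0,"grip":3.6},
  {"dx":0.1,"dy":0.3,"dz":5.9,"wx":0,"wy":0,"wz":0,"grip":3.6},
  {"dx":0.1,"dy":0.3,"dz":5.9,"wx":0,"wy":0,"wz":0,"grip":0.5},
  {"dx":0.1,"dy":0.3,"dz":5.9,"wx":0,"wy":0,"wz":0,"grip":0.5},
  {"dx":0.1,"dy":0.3,"dz":5.9,"wx":0,"wy":0,"wz":0,"grip":0.5},
  {"dx":0.1,"dy":0.3,"dz":5.9,"wx":0,"wy":0,"wz":0,"grip":0.5},
])

```text
clock: 31.35
eef_pos: [0.4293, 0.2114, 0.0722]
tool_rot: [0.716, 0.698, 0.002, 0.001]
ft_force: [-2.6, -0.8, 6.2]
grip_width: 0.0073
grasp_force: 59.0
```

arm_command([
  {"dx":0,"dy":-0.2,"dz":0,"wx":0,"wy":0,"wz":0,"grip":0.5},
  {"dx":0,"dy":-0.4,"dz":0,"wx":0,"wy":0,"wz":0,"grip":0.5},
  {"dx":0,"dy":-0.6,"dz":0,"wx":0,"wy":0,"wz":0,"grip":0.5},
  {"dx":0,"dy":-0.6,"dz":0,"wx":0,"wy":0,"wz":0,"grip":0.5},
])

```text
clock: 31.75
eef_pos: [0.4252, 0.2116, 0.0722]
tool_rot: [0.716, 0.698, 0.003, 0.002]
ft_force: [4.2, -2.5, 6.8]
grip_width: 0.0072
grasp_force: 59.3
```

arm_command([
  {"dx":0,"dy":-0.3,"dz":0,"wx":0,"wy":0,"wz":0,"grip":0.5},
  {"dx":0,"dy":-0.3,"dz":0,"wx":0,"wy":0,"wz":0,"grip":0.5},
  {"dx":0,"dy":-0.1,"dz":0,"wx":0,"wy":0,"wz":0,"grip":0.5},
  {"dx":0,"dy":-0.1,"dz":0,"wx":0,"wy":0,"wz":0,"grip":3.6},
  {"dx":0,"dy":-0.1,"dz":0,"wx":0,"wy":0,"wz":0,"grip":3.6},
  {"dx":0,"dy":-0.1,"dz":0,"wx":0,"wy":0,"wz":0,"grip":3.6},
  {"dx":0,"dy":0.1,"dz":-2,"wx":0,"wy":0,"wz":0,"grip":3.6},
  {"dx":0,"dy":0.1,"dz":-6,"wx":0,"wy":0,"wz":0,"grip":3.6},
  {"dx":0,"dy":0,"dz":-11,"wx":0,"wy":0,"wz":0,"grip":3.6},
  {"dx":0,"dy":0,"dz":-15,"wx":0,"wy":0,"wz":0,"grip":3.6},
])

```text
clock: 32.75
eef_pos: [0.4213, 0.211, 0.2219]
tool_rot: [0.716, 0.699, -0.0, -0.0]
ft_force: [1.8, 1.1, 0.8]
grip_width: 0.0359
grasp_force: 0.0
```

arm_command([
  {"dx":-5,"dy":0,"dz":0,"wx":0,"wy":0,"wz":0,"grip":3.6},
  {"dx":-10,"dy":0,"dz":0,"wx":0,"wy":0,"wz":0,"grip":3.6},
  {"dx":-15,"dy":0,"dz":0,"wx":0,"wy":0,"wz":0,"grip":3.6},
  {"dx":-20,"dy":0,"dz":0,"wx":0,"wy":0,"wz":0,"grip":3.6},
  {"dx":-25,"dy":0,"dz":0,"wx":0,"wy":0,"wz":0,"grip":3.6},
  {"dx":-30,"dy":0,"dz":0,"wx":0,"wy":0,"wz":0,"grip":3.6},
  {"dx":-30,"dy":0,"dz":0,"wx":0,"wy":0,"wz":0,"grip":3.6},
  {"dx":-30,"dy":0,"dz":0,"wx":0,"wy":0,"wz":0,"grip":3.6},
])

```text
clock: 33.55
eef_pos: [0.4139, -0.0897, 0.2196]
tool_rot: [0.717, 0.697, -0.0, -0.001]
ft_force: [0.5, -0.0, 0.4]
grip_width: 0.0362
grasp_force: 0.0
```

```bash
python3 - <<'E'
from see import *
c,p,d=grab('top','top3.png')
I={n:load(n)['p'].astype(np.float32).mean(2) for n in('top1.png','top2.png','top3.png')}
def sh(A,B,y0,y1,x0,x1): return np.round(cv2.phaseCorrelate(cv2.Sobel(A[y0:y1,x0:x1],-1,0,1),cv2.Sobel(B[y0:y1,x0:x1],-1,0,1))[0][1],2)
for q in('top1.png','top2.png'): print(q,'front',sh(I[q],I['top3.png'],262,282,120,170),'bar',sh(I[q],I['top3.png'],284,298,155,190),'chest',sh(I[q],I['top3.png'],195,206,125,225))
h=cv2.cvtColor(p,cv2.COLOR_RGB2HSV)
for n,lo,hi in(('yel',22,36),('grn',50,90),('blue',105,125)):
    o=[]
    for v,u in zip(*np.nonzero((h[...,0]>=lo)&(h[...,0]<=hi)&(h[...,1]>150)&(d>0))):
        P=dep(c,d,u,v);D=P[:2]-MID;x,y=D@EX,D@EY
        if abs(x)<.078 and abs(y)<.136 and P[2]<.065:o.append((x,y,P[2]))
    if o: print(n,len(o),np.median(o,axis=0).round(4))
print(monitor.get_obs()['eef_pos'])
E
```

```text
top1.png front 0.03 bar 0.9 chest -0.12
top2.png front 0.99 bar 1.46 chest 0.09
yel 467 [ 0.0208 -0.0265  0.0408]
grn 413 [-0.0288 -0.0643  0.0411]
blue 108 [-0.0027  0.053   0.045 ]
[ 0.41411341 -0.0886179   0.21961697]
```

```bash
python3 -c "
from workcell import job
print(job.job_done())"
```

```text
the job is handed in; nothing more can be done
None
```

I handed the job in at about 34 s: the drawer is out to its stop, the blue loop tool lies beside the red one, and the yellow and green ribs lie flat beside the terracotta rib (I slid that rib about 8 mm outward to make room). In before/after top views the cup, jar and bowl have not moved.

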